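# Fit the second D cell in the store's lamp battery box

### The job

The battery box for the store's lamp is open on the bench and one of its two holders is empty. Take the large dry cell lying loose on the bench and fit it in the empty holder: flat end pressed back against the coil spring, then the nub end rolled down under the retaining lip, so that it lies fully home in the trough with its nub on the brass contact. Let go of it, and leave the things lying about on the bench where they are.

Things in the scene. Friction and masses are not known exactly. Their poses are not given: they have to be found in the camera images.
- cell: the large (D size) dry cell to fit, lying on the bench, 0.14 kg: cylinder 34 mm in diameter, 61.5 mm long over all; dark jacket, bright bare metal band 18 mm wide at the nub end. Origin: on its axis at half the overall length (17 mm above the bench). x axis along the cylinder to the nub: flat end at x -30.75 mm, shoulder at +28.75, tip of the nub (9.5 mm in diameter) at +30.75.
- cell_nub (a point): the centre of the nub's tip on the loose large cell: 30.75 mm along the cell's x axis from its origin.
- holder: the empty one of the two black cell holders, fixed in the box's grey back plate, 30 mm wide, open above and at both sides. Origin at its underside (4 mm above the bench), below the middle of the seated cell; x along the trough from spring to brass contact, z up. The V trough is within 14 mm of the middle line and below z 20.5 mm; outside it fingers have free room down to the back plate.
- holder_seat (a point): where the cell's origin must come to lie in the empty holder: on the trough's axis, 31 mm above the holder's origin, axes as the holder's (x to the brass contact, z up). The seated cell's x axis lies along this x. Seen from here the brass contact's face is at x 30.75 mm; the wall behind the spring spans x -55 to -51 mm and ends at z 10 mm.
- holder_lip (a point): middle of the lower edge of the retaining lip's rounded nose, at the top of the contact end wall of the empty holder: x 24.75 mm, z 19 mm from holder_seat. The lip is 24 mm wide and 3 mm thick (z 19 to 22 mm) and runs on in +x to the wall's outer face at x 36 mm (wall 30 mm wide). It overhangs the shoulder of a seated cell by 4 mm, 2 mm above it.
- spring (a joint): how far the empty holder's coil spring is pushed back (m): 0 free, 0.004 with the cell seated, 0.016 closed. Its end is an upright disc 21 mm in diameter, on the trough's axis, face at x -26.75 mm from holder_seat when free; yields to -x. 1.8 N at first touch plus 0.45 N per mm (9 N closed). A level cell clears the lip at 8 mm or more. Seated, the spring clamps the cell: let go above the trough's floor, it stays there.
- holder_full: the other holder, beside the empty one in the same back plate, left or right of it (middle lines 84 mm apart), same make, turned end for end, with a cell of the same kind already fixed in it. Origin at its underside as for the empty holder.
- tray: the grey back plate of the battery box, fixed to the bench, 150 (x) by 200 (y) by 4 mm, rim 10 mm high; origin at the centre of its underside, x parallel to the troughs.
- small_cell: a bystander: a smaller dry cell, 26 mm in diameter and 50 mm high, standing upright on the bench; too small for the holder. Origin at the centre of its foot.
- tin: a bystander: round plain metal tin, 60 mm in diameter, 55 mm high, standing on the bench. Origin at the centre of its foot.
- cover: a bystander: the box's grey cover, 150 x 200 x 48 mm, lying open side down at the left of the bench. Origin at the centre of its underside.
- screwdriver: a bystander: screwdriver about 200 mm long lying on the bench to the right of the box.
Mind the look-alikes: they are no part of the job. Leave any green look-alike of the holder alone.

How it is judged:
By the outcome, as a careful person would: the job done as asked, in the order asked, and still so for the second after the job is handed in, with the robot touching nothing.
It also fails if it takes over 42 s, if anything falls off the work surface, if the arm or the gripper's body presses on something with over 40 N, if the wrist force passes 120 N, or if a joint passes its speed limit or range.

### The arm

A 6-joint arm with a two-finger parallel gripper is mounted at the origin on the work surface. World frame = base frame: x ahead of the robot, y to its left, z up, the work surface at z = 0. Lengths are in m, angles in rad, forces in N, time in s.
With the tool pointing down it reaches from about 0.35 to 0.875 m from the base axis. Payload 4.2 kg.
Tool frame: the origin (TCP) lies midway between the tips of the shut fingers; the grasp point (between the pads) lies 19 mm behind it; y points along the fingers, x is the direction in which the jaws open and shut, and the axes are right-handed (so a half turn about y gives the same grasp; the last joint's range is limited). The gripper opens to 85 mm and grips with 20 to 120 N. Pads are 22 mm wide; open, the fingers measure 114 mm over their backs; the gripper's body (76 mm by 85 mm) begins 54 mm behind the grasp point. The pads swing forward as they close: fully open they stand 13 mm farther back than shut.
Start: joints at [1.43, 0.385, 0.008, 0, -1.194, -0.259], TCP at [0.243, 0.576, 0.231] pointing down, gripper open.
Joint ranges: [-3.14, 3.14], [-1.21, 2.06], [-1.07, 1.41], [-3.16, 2.05], [-2.99, -0.16], [-3.1, 3.1]. Speed limits (rad/s): [2.79, 2.79, 3.14, 3.14, 3.14, 3.14].

### API

Orientations are given as [roll, pitch, yaw] about the fixed x, y, z axes, in that order (R = Rz(yaw) Ry(pitch) Rx(roll)).
In Python, from plant import * gives the robot as it stands.
- The arm moves only by the shell command python3 -m pendant 'ROWS' [OPENING]. ROWS is JSON, a list of rows, each a list of 6 numbers: the shift along the world's x, y, z in mm, then the turn, a rotation vector about the world's x, y, z in rad. In form: [[dx, dy, dz, ax, ay, az], ...]. A call has 1 to 12 rows; each row shifts and turns the commanded pose from where the row before left it; what a row does not reach is not made up. A row lasts 1/10 s, in which the tool goes at most 50 mm and 8.59 degrees, less where a joint would pass 70% of its speed; a pose out of reach is approached as far as the arm can. A call with a gripper value outside its range is refused whole. OPENING is the finger opening in mm, from 0 to 85.4, set as the call begins (- or left out, the last holds). The fingers move at their own pace and stop on an object; the grip force is fixed at half the most. Time passes only in rows, so rows that do not move let the fingers close. It gives the time, the measured TCP pose, the force and the opening at its end, in the units of the state.
- state(): the state, without advancing time (a new reading comes with each control period).
- grab_frame(name): name is "side" or "top" or "wrist"; returns (picture, depth): 480x640x3 uint8, red, green, blue; 480x640 float32, m along the optical axis (not along the pixel's ray), 0 where there is no reading.
- camera_model(name): a dict with "mtx" (3x3 intrinsics, pixels), "D" ([k1, k2, p1, p2, k3] as OpenCV has them; the pictures are not rectified), "world_to_cam" (4x4, takes a point from world to camera coordinates); the wrist camera has in their place "mount" (4x4, takes a point from camera to tool coordinates, whose origin is the TCP and whose axes are the tool frame's). Camera axes: x right, y up, looking along -z (the intrinsics and any distortion apply to the point x, -y, -z); pixel columns grow to the right and rows downward; lengths in m; the calibration is good to about 2 mm. A picture is of the moment at which its call begins: read the wrist's pose just before it. camera_model takes no time and is no camera call.
- hand_in(): hands the job in, once; it reports no verdict.
The state is a dict: "t": time; "qpos": joint angles; "joint_velocities": joint speeds; "joint_torque": joint torques, N m; "eef_pos": TCP position; "tcp_rot": TCP orientation; "ft_force": force on the tool from outside, world axes, zero at the start; "torque": the same for the moment, N m; "gripper_width": finger opening in m.
Only numpy, scipy, OpenCV 4.12 (cv2) and the standard library are available. Lean on these libraries where they do the work, as an engineer would, in place of code of your own. Each camera call takes 0.05 s, during which the arm holds its last target.

## Working session

There is one attempt and no reset: what is moved stays moved. The work goes in short steps, Python scripts to look and compute and a shell command to move; the robot and the scene stay as the last step left them, time stands still between calls to the robot, and variables do not carry over. Pictures are saved under pics/ and viewed, and the job is handed in when it is done.

```bash
ls; mkdir -p pics; cat > h.py <<'E'
from plant import *
import numpy as np, cv2
def snap(n,f):
    p,d=grab_frame(n); cv2.imwrite('pics/'+f+'.png',p[:,:,::-1]); np.savez('pics/'+f+'.npz',p=p,d=d); return p,d
def w2c(n):
    return np.array(camera_model(n)['world_to_cam'])
def cloud(n,d,T=None):
    m=camera_model(n);K=np.array(m['mtx']);D=np.array(m['D'],float)
    h,w=d.shape;u,v=np.meshgrid(np.arange(w),np.arange(h))
    q=cv2.undistortPoints(np.stack([u,v],-1).reshape(-1,1,2).astype(np.float64),K,D).reshape(h,w,2)
    P=np.stack([q[...,0]*d,-q[...,1]*d,-d,np.ones_like(d)],-1)
    if T is None: T=np.linalg.inv(np.array(m['world_to_cam']))
    return (P@T.T)[...,:3]
def proj(n,X,T=None):
    m=camera_model(n);K=np.array(m['mtx']);D=np.array(m['D'],float)
    if T is None: T=np.array(m['world_to_cam'])
    X=np.atleast_2d(X);c=np.c_[X,np.ones(len(X))]@T.T
    c=c[:,:3]*[1,-1,-1]
    return cv2.projectPoints(c.astype(float),np.zeros(3),np.zeros(3),K,D)[0].reshape(-1,2)
E
python3 - <<'E'
from h import *
print(state())
for n in ('top','side'):
    p,d=snap(n,n+'0'); print(n,camera_model(n),d.min(),d.max())
E
```

```text
pics
{'t': 0.0, 'qpos': array([ 1.42959724e+00,  3.85563106e-01,  6.59505185e-03, -5.04945884e-04,
       -1.19397800e+00, -2.58585548e-01]), 'joint_velocities': array([ 0.00044584,  0.00057758, -0.00152131, -0.00112568, -0.00074506,
        0.00200002]), 'joint_torque': array([ 1.18432778e-03, -3.92282474e+01,  1.88405067e+01,  4.18628007e+00,
       -4.67404825e-03,  6.70877327e-06]), 'eef_pos': array([0.24302319, 0.57517372, 0.2302047 ]), 'tcp_rot': array([-1.57070012, -0.00219826, -1.97076737]), 'ft_force': array([0.07902393, 0.27092753, 0.19681297]), 'torque': array([ 0.02610709,  0.01604121, -0.02099035]), 'gripper_width': 0.08500856578846601}
top {'mtx': array([[560.12745423,   0.        , 313.75521228],
       [  0.        , 560.12745423, 240.92951599],
       [  0.        ,   0.        ,   1.        ]]), 'D': array([-0.03021166,  0.        ,  0.        ,  0.        ,  0.        ]), 'world_to_cam': array([[ 0.0148636 , -0.99980711, -0.01283779,  0.05164632],
       [ 0.98661844,  0.01258022,  0.1625601 , -0.57125903],
       [-0.16236724, -0.01508223,  0.98661513, -1.32235742],
       [ 0.        ,  0.        ,  0.        ,  1.        ]])} 0.0 2.3895605
side {'mtx': array([[585.83724248,   0.        , 323.86501748],
       [  0.        , 585.83724248, 243.9298589 ],
       [  0.        ,   0.        ,   1.        ]]), 'D': array([-0.1782446,  0.       ,  0.       ,  0.       ,  0.       ]), 'world_to_cam': array([[ 0.82565515, -0.56411301, -0.00837199, -0.47010555],
       [ 0.26995896,  0.38200395,  0.88385245, -0.25210228],
       [-0.49539453, -0.73201741,  0.46769088, -1.02785224],
       [ 0.        ,  0.        ,  0.        ,  1.        ]])} 0.0 3.4714103
```

View pics/top0.png

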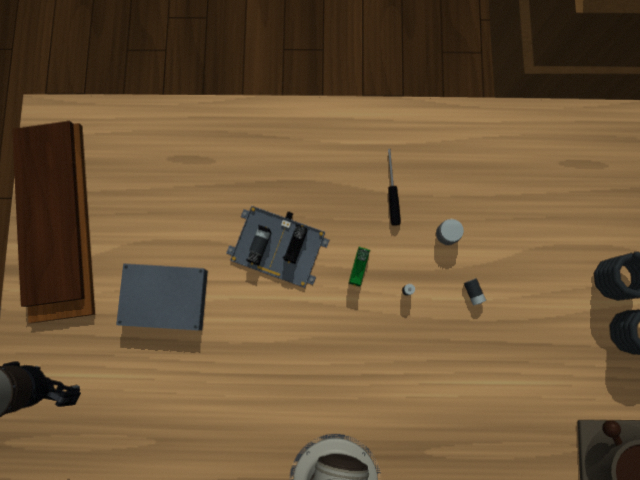

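View pics/side0.png

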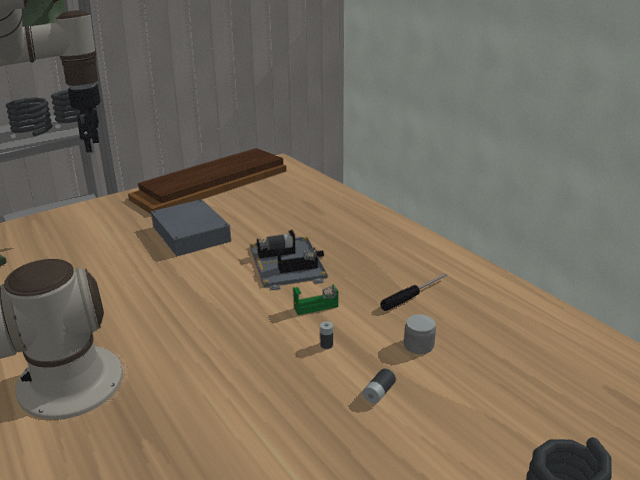

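Top view: the loose cell is at about (474,291), with its bright nub end to the lower right. The empty holder is at (295,243), right of the full one at (259,245). The green look-alike is at (360,266), the small cell at (408,290) and the tin at (450,232).

```bash
python3 - <<'E'
from h import *
p=np.load('pics/top0.npz');d=p['d'];p=p['p']
P=cloud('top',d)
def crop(r,s,f):
    c=p[r[0]:r[1],r[2]:r[3],::-1]; cv2.imwrite('pics/'+f+'.png',cv2.resize(c,None,fx=s,fy=s,interpolation=cv2.INTER_CUBIC))
crop((200,300,220,340),6,'c_tray'); crop((250,320,390,500),6,'c_cell')
for u,v in [(474,291),(471,285),(478,299),(295,243),(259,245),(360,266),(408,290),(450,232),(277,247),(440,300)]: print(u,v,P[v,u].round(4))
# cell points
w=P[270:312,455:495].reshape(-1,3); m=(w[:,2]>0.008)&(w[:,2]<.06); q=w[m];print(m.sum(),q.mean(0),q.max(0),q.min(0))
r=cv2.minAreaRect((q[:,:2]*1000).astype(np.float32));print(r)
z=P[200:300,220:340,2];np.set_printoptions(linewidth=250)
zz=np.clip(z*1000/70*255,0,255).astype(np.uint8)
cv2.imwrite('pics/z_tray.png',cv2.resize(cv2.applyColorMap(zz,cv2.COLORMAP_JET),None,fx=6,fy=6,interpolation=cv2.INTER_NEAREST))
E
```

```text
474 291 [ 0.454  -0.3306  0.0374]
471 285 [ 0.469  -0.3254  0.0313]
478 299 [ 0.435  -0.3408  0.0336]
295 243 [0.5715 0.1074 0.005 ]
259 245 [0.5579 0.1927 0.0521]
360 266 [ 0.5155 -0.0565  0.0042]
408 290 [ 0.4533 -0.1684  0.0522]
450 232 [ 0.5942 -0.2703  0.0615]
277 247 [0.5602 0.1522 0.0086]
440 300 [ 4.335e-01 -2.555e-01  3.000e-04]
356 [ 0.4545122  -0.33401512  0.02944154] [ 0.4986852  -0.29926563  0.04107703] [ 0.42139254 -0.3649108   0.00815641]
((459.63238525390625, -330.4326477050781), (73.20047760009766, 57.6452751159668), 9.831955909729004)
```

View pics/c_tray.png

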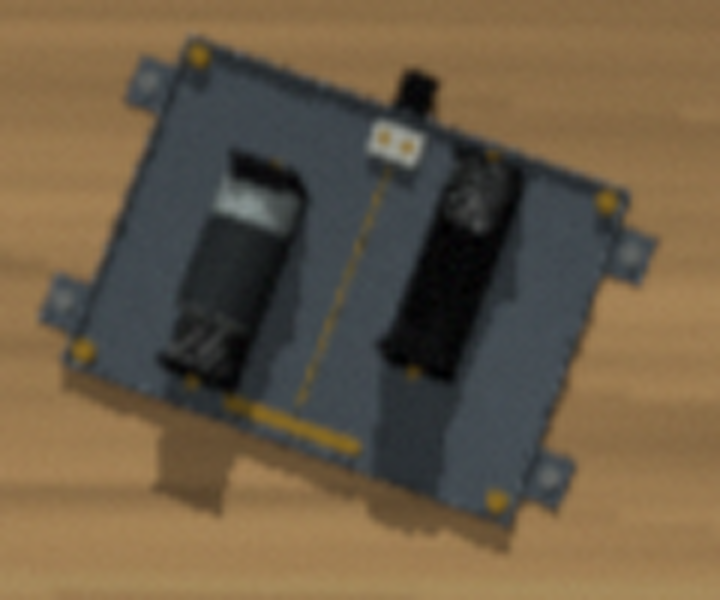

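View pics/c_cell.png

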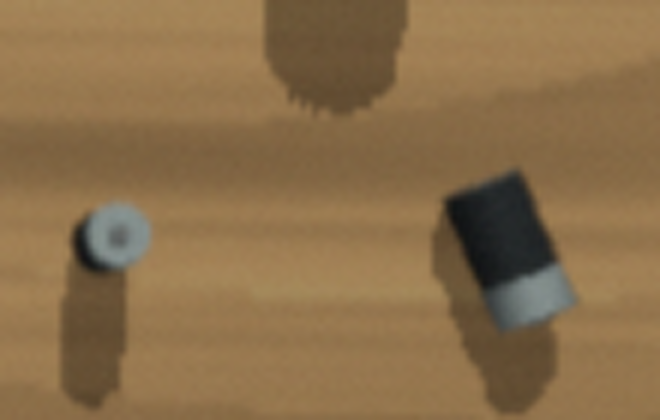

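View pics/z_tray.png

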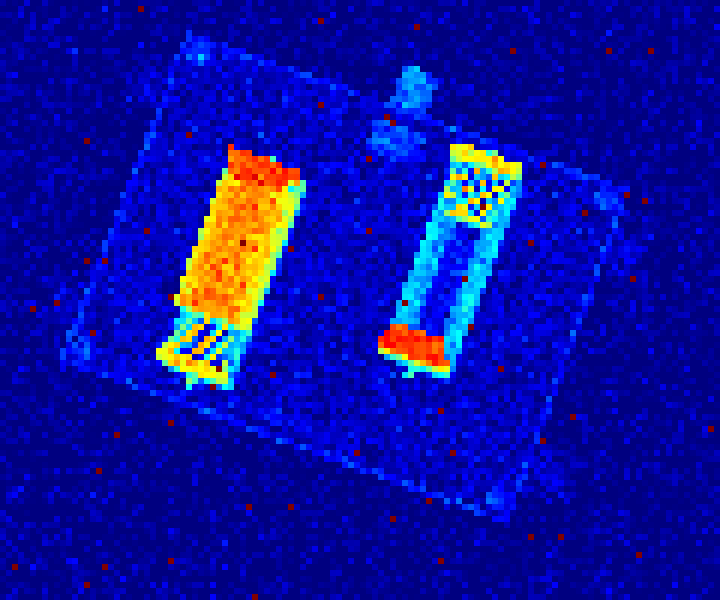

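```bash
python3 - <<'E'
from h import *
m=camera_model('wrist');print(m)
p=np.load('pics/top0.npz');d=p['d'];P=cloud('top',d)
# tray fit: cells of full cylinder and holder raised parts
def reg(r,lo,hi):
    w=P[r[0]:r[1],r[2]:r[3]].reshape(-1,3);k=(w[:,2]>lo)&(w[:,2]<hi);return w[k]
a=reg((223,265,282,310),.03,.075);b=reg((223,268,245,273),.03,.075)
for q in(a,b):
    print(len(q),cv2.minAreaRect((q[:,:2]*1000).astype(np.float32)), q.mean(0))
l=reg((250,262,280,300),.05,.07);print('lip',l.mean(0),len(l))
E
```

```text
{'mtx': array([[356.14617991,   0.        , 318.65231453],
       [  0.        , 356.14617991, 246.33479239],
       [  0.        ,   0.        ,   1.        ]]), 'D': array([-0.00946299,  0.        ,  0.        ,  0.        ,  0.        ]), 'mount': array([[ 9.99999446e-01,  4.65969339e-04, -9.43724386e-04,
        -1.03782061e-03],
       [-1.03249931e-03,  2.60372433e-01, -9.65507706e-01,
        -1.43050119e-01],
       [-2.04177173e-04,  9.65508145e-01,  2.60372770e-01,
         6.40410530e-02],
       [ 0.00000000e+00,  0.00000000e+00,  0.00000000e+00,
         1.00000000e+00]])}
136 ((566.192138671875, 106.64726257324219), (28.771190643310547, 98.08480834960938), 71.53684997558594) [0.56561751 0.10695055 0.04773744]
449 ((562.2532348632812, 197.09262084960938), (33.828853607177734, 98.8494873046875), 71.69928741455078) [0.56576799 0.19440284 0.04805139]
lip [0.52872793 0.11965845 0.05729545] 51
```

```bash
python3 -m pendant '[[26,-38,-6,0,0,0],[26,-38,-6,0,0,0],[26,-38,-6,0,0,0],[26,-38,-6,0,0,0],[26,-38,-6,0,0,0],[26,-38,-6,0,0,0],[26,-38,-6,0,0,0],[26,-38,-6,0,0,0],[26,-38,-6,0,0,0],[26,-38,-6,0,0,0],[26,-38,-6,0,0,0],[26,-38,-6,0,0,0]]'
python3 -m pendant '[[0,0,0,0,0,0],[0,0,0,0,0,0]]'
cat >> h.py <<'E'
from scipy.spatial.transform import Rotation as Ro
def tcpT(s=None):
    s=s or state();T=np.eye(4);T[:3,:3]=Ro.from_euler('xyz',s['tcp_rot']).as_matrix();T[:3,3]=s['eef_pos'];return T
def wsnap(f):
    T=tcpT()@np.array(camera_model('wrist')['mount']);p,d=grab_frame('wrist')
    cv2.imwrite('pics/'+f+'.png',p[:,:,::-1]);np.savez('pics/'+f+'.npz',p=p,d=d,T=T);return p,d,T
E
python3 - <<'E'
from h import *
p,d,T=wsnap('w1');s=state();print(s['t'],s['eef_pos'],s['tcp_rot'],s['ft_force'])
P=cloud('wrist',d,T)
zz=np.clip(P[...,2]*1000/70*255,0,255).astype(np.uint8)
cv2.imwrite('pics/w1z.png',cv2.applyColorMap(zz,cv2.COLORMAP_JET))
E
```

```text
t: 1.3
eef_pos: [0.5558, 0.1179, 0.1588]
tcp_rot: [-1.571, -0.0, -1.971]
ft_force: [0.5, -0.0, 0.2]
gripper_width: 0.0851
t: 1.5
eef_pos: [0.5552, 0.1185, 0.1585]
tcp_rot: [-1.572, -0.001, -1.973]
ft_force: [-0.2, 0.2, -0.9]
gripper_width: 0.0856
1.55 [0.55495556 0.11944877 0.15882953] [-1.57163331e+00 -6.53509992e-04 -1.97147452e+00] [-0.6159863  -0.5774754  -0.25335407]
```

View pics/w1.png

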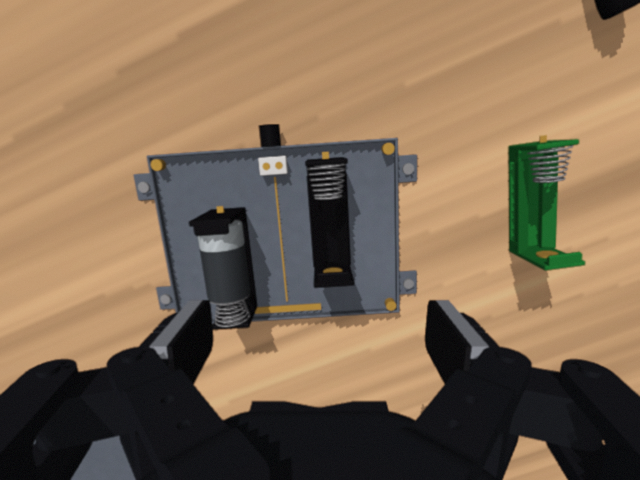

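View pics/w1z.png

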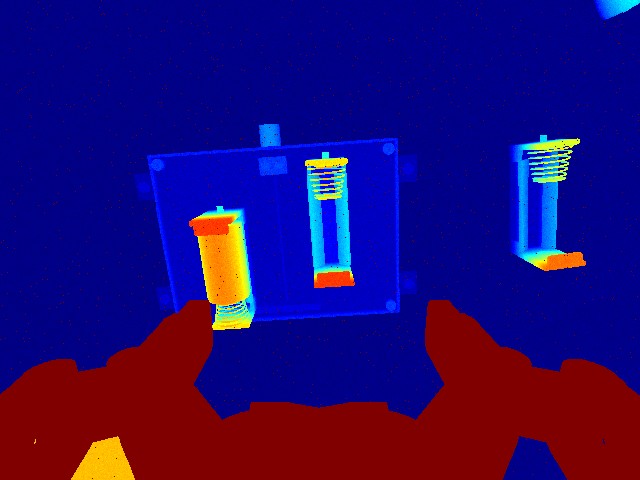

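```bash
python3 - <<'E'
from h import *
f=np.load('pics/w1.npz');d=f['d']
T=np.eye(4);T[:3,:3]=Ro.from_euler('xyz',[-1.5708,0,-1.971]).as_matrix();T[:3,3]=[.555,.120,.159]
T=T@np.array(camera_model('wrist')['mount'])
P=cloud('wrist',d,T)
print('bench z',np.median(P[40:110,50:500,2]),'tray z',np.median(P[200:280,255:275,2]),np.median(P[200:280,360:385,2]))
R=P[140:295,295:362].reshape(-1,3);k=(R[:,2]>.018)&(R[:,2]<.07);q=R[k];
r=cv2.minAreaRect((q[:,:2]*1000).astype(np.float32));print(r)
lip=R[(R[:,2]>.052)&(R[:,2]<.07)];print('lip n',len(lip),np.median(lip,0),cv2.minAreaRect((lip[:,:2]*1000).astype(np.float32)))
# trough sides: direction by edges
yaw=np.deg2rad(90+r[2]) if r[1][0]<r[1][1] else np.deg2rad(r[2])
print('yaw',np.rad2deg(yaw))
# iterate: slices along x, mid lateral
x=np.array([np.cos(yaw),np.sin(yaw)]); 
if x[0]>0:x=-x
n=np.array([-x[1],x[0]])
c=np.array(r[0])/1000
u=(q[:,:2]-c)@x;v=(q[:,:2]-c)@n
for a in np.arange(-.05,.055,.005):
    m=(u>a)&(u<a+.005)
    if m.sum()>5: print(round(a*1000+2.5,1),m.sum(),(v[m].min()*1e3).round(1),(v[m].max()*1e3).round(1),((v[m].min()+v[m].max())*500).round(2),(q[m,2].max()*1e3).round(1),(q[m,2].min()*1e3).round(1))
ul=(lip[:,:2]-c)@x;vl=(lip[:,:2]-c)@n
print('lip u',np.percentile(ul,[1,50,99])*1e3,'v',np.percentile(vl,[1,50,99])*1e3, 'z',np.median(lip[:,2]))
w=(u<-.03)&(q[:,2]>.041);print('wall u',np.percentile(u[w],[1,5,50,95,99])*1e3,'z',np.percentile(q[w,2],[5,50,95]),'v',np.percentile(v[w],[1,50,99])*1e3)
print('c',c,'x',x,'n',n)
np.savez('hold.npz',c=c,x=x,n=n)
E
```

```text
bench z 0.0011498057000151052 tray z 0.005017494535100753 0.005020378973917661
((566.1505737304688, 107.53462982177734), (31.139755249023438, 95.97731018066406), 70.9219970703125)
lip n 544 [0.52666116 0.12113679 0.05793837] ((526.2699584960938, 121.05408477783203), (29.46445083618164, 11.724385261535645), 70.2188720703125)
yaw 160.9219970703125
-47.5 30 -2.4 2.2 -0.07 29.8 27.8
-42.5 252 -14.9 14.8 -0.03 47.8 18.2
-37.5 186 -14.5 14.9 0.17 51.6 18.5
-32.5 176 -14.9 15.2 0.19 50.4 18.9
-27.5 225 -15.2 15.2 -0.02 49.6 18.6
-22.5 192 -15.6 14.9 -0.32 48.3 18.9
-17.5 279 -15.2 15.6 0.19 47.8 19.2
-12.5 119 -15.5 15.3 -0.1 25.9 18.4
-7.5 158 -15.2 15.1 -0.06 25.9 18.5
-2.5 158 -15.5 15.5 -0.02 25.7 18.6
2.5 152 -15.1 15.4 0.13 25.6 18.9
7.5 155 -15.5 15.1 -0.19 25.9 18.1
12.5 145 -15.5 14.9 -0.32 26.3 18.8
17.5 150 -15.4 15.5 0.05 26.2 18.4
22.5 149 -15.6 15.3 -0.15 25.7 18.5
27.5 143 -15.3 15.0 -0.15 26.3 18.4
32.5 142 -15.6 15.5 -0.04 26.0 18.8
37.5 319 -15.3 15.4 0.06 59.6 18.5
42.5 606 -15.5 15.3 -0.1 59.7 18.1
47.5 124 -14.5 15.0 0.21 59.4 56.0
lip u [36.5822083  42.26903355 47.56302366] v [-14.34468224  -0.04565331  14.16070591] z 0.05793836760694579
wall u [-43.24601266 -43.0033499  -39.95630601 -30.74570812 -30.19804505] z [0.04358072 0.04605005 0.04957659] v [-14.48027375   0.41791876  14.09359571]
c [0.56615057 0.10753463] x [-0.94507447  0.32685509] n [-0.32685509 -0.94507447]
```

```bash
python3 -m pendant '[[-6,-28,-2,0,0,-0.143],[-6,-28,-2,0,0,-0.143],[-6,-28,-2,0,0,-0.143],[-6,-28,-2,0,0,-0.143],[-6,-28,-2,0,0,-0.143],[-6,-28,-2,0,0,-0.143],[-6,-28,-2,0,0,-0.143],[-6,-28,-2,0,0,-0.143]]'
python3 -m pendant '[[-6,-28,-2,0,0,-0.143],[-6,-28,-2,0,0,-0.143],[-6,-28,-2,0,0,-0.143],[-6,-28,-2,0,0,-0.143],[-6,-28,-2,0,0,-0.143],[-6,-28,-2,0,0,-0.143],[-6,-28,-2,0,0,-0.143],[-6,-28,-2,0,0,-0.143],[0,0,0,0,0,0],[0,0,0,0,0,0]]'
python3 - <<'E'
from h import *
p,d,T=wsnap('w2');s=state();print(s['t'],s['eef_pos'],s['tcp_rot'],s['ft_force'],s['qpos'])
P=cloud('wrist',d,T)
zz=np.clip(P[...,2]*1000/70*255,0,255).astype(np.uint8)
cv2.imwrite('pics/w2z.png',cv2.applyColorMap(zz,cv2.COLORMAP_JET))
E
```

```text
t: 2.35
eef_pos: [0.5069, -0.1037, 0.1437]
tcp_rot: [-1.571, 0.001, -3.117]
ft_force: [0.1, -0.4, -0.3]
gripper_width: 0.0859
t: 3.35
eef_pos: [0.4595, -0.3274, 0.1274]
tcp_rot: [-1.571, -0.0, 2.027]
ft_force: [0.7, -0.5, 0.7]
gripper_width: 0.0853
3.4 [ 0.45967689 -0.32703347  0.127497  ] [-1.57104848e+00 -7.01067656e-05  2.02740626e+00] [ 0.46574431 -0.06270304 -0.19349335] [-3.31294678e-01  3.79055960e-01 -2.85616372e-01 -2.89940736e-04
 -9.05995860e-01 -7.82712874e-01]
```

View pics/w2.png

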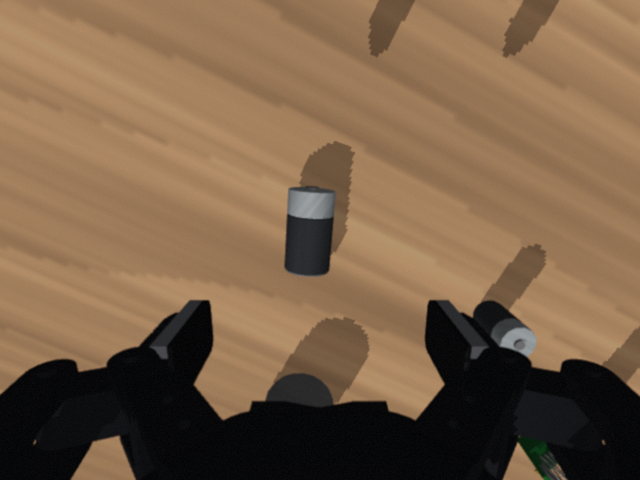

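```bash
python3 - <<'E'
from h import *
f=np.load('pics/w2.npz');d=f['d'];p=f['p']
T=np.eye(4);T[:3,:3]=Ro.from_euler('xyz',[-1.5708,0,2.0257]).as_matrix();T[:3,3]=[.459,-.328,.127]
T=T@np.array(camera_model('wrist')['mount'])
P=cloud('wrist',d,T)
print('bench',np.median(P[100:140,200:500,2]))
R=P[175:285,275:345].reshape(-1,3);C=p[175:285,275:345].reshape(-1,3);k=(R[:,2]>.012)&(R[:,2]<.06);q=R[k]
top=q[q[:,2]>.028]; m=top[:,:2].mean(0);u,s,vt=np.linalg.svd(top[:,:2]-m);a=vt[0]
nub=q[(C[k].astype(int).sum(1)>330)].mean(0)
if (nub[:2]-m)@a<0:a=-a
n=np.array([-a[1],a[0]])
uu=(q[:,:2]-m)@a;vv=(q[:,:2]-m)@n
print('yaw deg',np.rad2deg(np.arctan2(a[1],a[0])),'zmax',np.percentile(q[:,2],98))
print('u',np.percentile(uu,[.2,1,50,99,99.8])*1e3,'v',np.percentile(vv,[.5,50,99.5])*1e3)
for z0 in range(-35,35,5):
    k2=(uu>z0/1e3)&(uu<z0/1e3+.005)
    if k2.sum()>5: 
        t=q[k2];print(z0,k2.sum(),(vv[k2].min()*1e3).round(1),(vv[k2].max()*1e3).round(1),(t[:,2].max()*1e3).round(1))
# circle fit
A=np.c_[2*vv,2*q[:,2],np.ones(len(vv))];kk=abs(uu)<.02
sol=np.linalg.lstsq(A[kk],(vv**2+q[:,2]**2)[kk],rcond=None)[0];print('circle',sol[:2],np.sqrt(sol[2]+sol[0]**2+sol[1]**2))
print(m,a,n)
E
```

```text
bench 5.853695058127828e-05
yaw deg -158.00394945640073 zmax 0.034595982500735104
u [-30.79465956 -30.25800187   1.58090277  29.22276841  30.55207254] v [-16.35199218  -0.06927268  16.44345968]
-35 52 -15.3 15.7 33.8
-30 290 -16.5 16.7 35.3
-25 296 -16.3 16.1 35.8
-20 310 -16.5 16.4 35.2
-15 313 -16.3 16.6 35.8
-10 318 -16.5 16.6 35.3
-5 321 -16.3 16.3 35.2
0 332 -16.5 16.6 35.2
5 340 -16.1 16.1 35.3
10 329 -16.4 16.4 35.5
15 352 -16.6 16.6 35.1
20 345 -16.4 16.2 35.3
25 393 -16.6 16.3 35.7
30 25 -4.4 4.1 22.1
circle [4.08898081e-05 1.74655305e-02] 0.016385381793985535
[ 0.45109106 -0.33762248] [-0.92720967 -0.37454268] [ 0.37454268 -0.92720967]
```

```bash
python3 -m pendant '[[-4,-5,-25,0,0,-0.0355],[-4,-4.6,-25,0,0,-0.0355],[0,0,-25,0,0,0],[0,0,-25,0,0,0],[0,0,-16,0,0,0],[0,0,-10,0,0,0],[0,0,0,0,0,0],[0,0,0,0,0,0]]'
python3 - <<'E'
from h import *
p,d,T=wsnap('w3');s=state();print(s['t'],s['eef_pos'],s['tcp_rot'],s['ft_force'])
E
```

```text
t: 4.2
eef_pos: [0.4521, -0.3375, 0.002]
tcp_rot: [-1.572, 0.001, 1.955]
ft_force: [-0.6, 0.1, 1.0]
gripper_width: 0.0854
4.25 [ 0.45225364 -0.33779016  0.00237104] [-1.57216094e+00  1.51133274e-03  1.95494806e+00] [ 8.42379671e-01 -4.57047963e-05  1.94684301e-01]
```

View pics/w3.png

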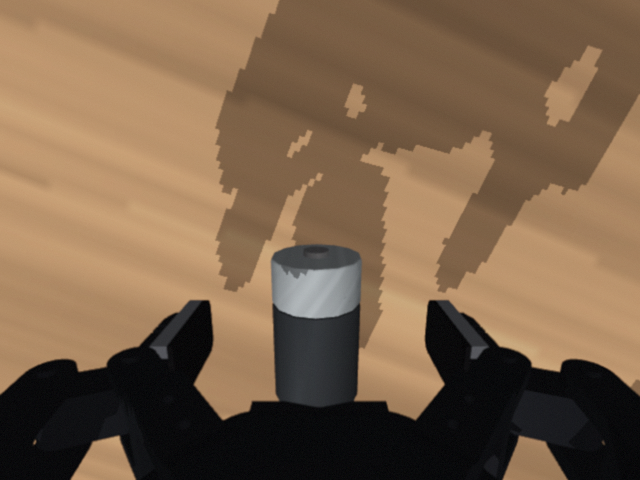

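The cell sits centred between the open fingers (image x about 316), square to the jaws. Closing now.

```bash
python3 -m pendant '[[0,0,0,0,0,0],[0,0,0,0,0,0],[0,0,0,0,0,0],[0,0,0,0,0,0],[0,0,0,0,0,0],[0,0,0,0,0,0],[0,0,0,0,0,0],[0,0,0,0,0,0]]' 30
python3 - <<'E'
from h import *
p,d,T=wsnap('w4');s=state();print(s['t'],s['eef_pos'],s['tcp_rot'],s['ft_force'],s['gripper_width'])
E
```

```text
t: 5.05
eef_pos: [0.4515, -0.3381, 0.002]
tcp_rot: [-1.571, 0.001, 1.954]
ft_force: [-1.3, 1.1, 5.4]
gripper_width: 0.0324
5.1 [ 0.45147817 -0.33811355  0.00194045] [-1.57116914e+00  6.45412615e-04  1.95380560e+00] [0.02240236 0.58242119 4.80194159] 0.031847910455267775
```

View pics/w4.png

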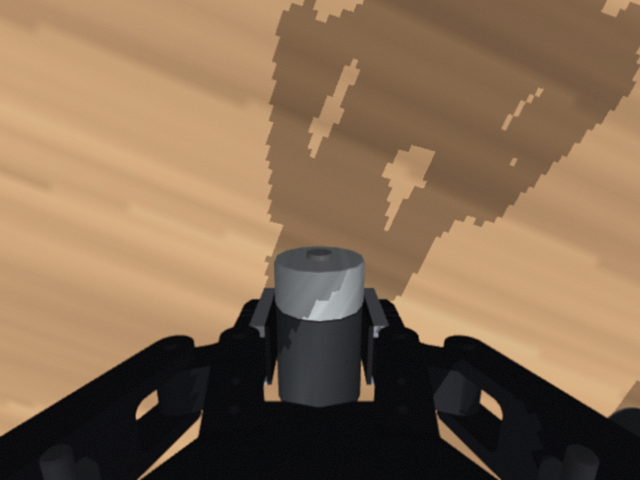

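```bash
python3 -m pendant '[[0,0,10,0,0,0],[0,0,25,0,0,0],[0,0,30,0,0,0],[0,0,35,0,0,0],[0,0,30,0,0,0],[0,0,0,0,0,0],[0,0,0,0,0,0],[0,0,0,0,0,0]]'
python3 - <<'E'
from h import *
p,d,T=wsnap('w5');s=state();print(s['t'],s['eef_pos'],s['tcp_rot'],s['ft_force'],s['gripper_width'])
M=np.array(camera_model('wrist')['mount'])
P=cloud('wrist',d,M) # tool frame
R=P[235:410,268:372].reshape(-1,3);C=p[235:410,268:372].reshape(-1,3)
k=(abs(R[:,0])<.0168)&(R[:,1]>-.045)&(R[:,1]<.02)&(abs(R[:,2])<.04)
q=R[k];print(len(q))
# top silhouette: circle fit in x,y for cylinder slices along z
for z0 in range(-30,40,6):
    m=(q[:,2]>z0/1e3)&(q[:,2]<z0/1e3+.006)
    if m.sum()>30:
        t=q[m];A=np.c_[2*t[:,0],2*t[:,1],np.ones(len(t))];sol=np.linalg.lstsq(A,(t[:,0]**2+t[:,1]**2),rcond=None)[0]
        # fixed radius fit of y
        print(z0,m.sum(),'x',(sol[0]*1e3).round(2),'y',(sol[1]*1e3).round(2),'r',(1e3*np.sqrt(sol[2]+sol[0]**2+sol[1]**2)).round(2),'ymin',(np.percentile(t[:,1],3)*1e3).round(2))
print('z range',np.percentile(q[:,2],[.5,1,2,50,98,99,99.5])*1e3)
E
```

```text
t: 5.9
eef_pos: [0.4501, -0.3373, 0.1299]
tcp_rot: [-1.569, -0.003, 1.953]
ft_force: [0.0, -0.2, -1.7]
gripper_width: 0.0324
5.95 [ 0.45013389 -0.33735786  0.12970435] [-1.56853844 -0.00268106  1.95320483] [ 0.48423612 -0.20641179 -1.21996798] 0.0322180897493225
13485
-30 283 x 1.81 y -14.84 r 16.99 ymin -31.87
-24 1075 x 1.8 y -15.67 r 16.45 ymin -32.57
-18 1128 x 1.82 y -15.69 r 16.43 ymin -32.6
-12 1269 x -0.54 y -23.93 r 11.57 ymin -37.64
-6 1358 x -0.69 y -24.22 r 11.48 ymin -37.85
0 1369 x -0.63 y -23.79 r 11.6 ymin -37.44
6 1584 x -1.05 y -20.8 r 13.6 ymin -36.1
12 1341 x 1.71 y -16.03 r 16.2 ymin -32.7
18 1413 x 1.86 y -15.83 r 16.37 ymin -32.68
24 2637 x 1.59 y -18.35 r 12.35 ymin -32.38
z range [-26.28668403 -25.11033193 -24.10203636   7.07455257  28.16055026
  29.63021812  29.85876448]
```

View pics/w5.png

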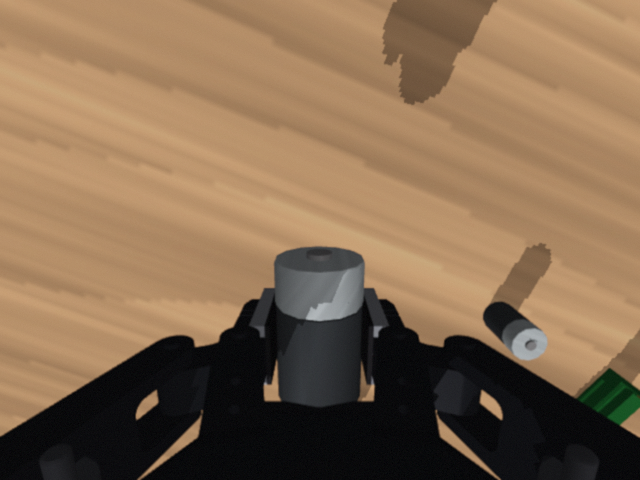

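```bash
python3 - <<'E'
from h import *
f=np.load('pics/w5.npz');p=f['p'];d=f['d']
M=np.array(camera_model('wrist')['mount']);P=cloud('wrist',d,M)
for v in (255,262,270,278,286,300,340,380):
    r=P[v,260:380];k=(d[v,260:380]<.16)&(r[:,1]<0)
    c=np.arange(260,380)[k];t=r[k]
    i=t[:,1].argmin();print(v,c.min(),c.max(),t[[0,-1]].round(4).tolist(),'top',c[i],t[i].round(4))
    print('   ',(P[v,276:366:10,:]*1e3).round(1).tolist())
E
```

```text
255 275 361 [[0.002, -0.143, 0.0663], [0.018, -0.0127, 0.0278]] top 275 [ 0.002  -0.143   0.0663]
    [[-32.2, 129.2, -14.1], [-10.7, -11.5, 27.4], [-6.8, -12.8, 27.8], [-3.0, -12.2, 27.7], [0.9, -18.5, 29.5], [4.5, -19.5, 29.8], [8.5, -12.5, 27.7], [12.3, -12.5, 27.7], [16.1, -12.7, 27.8]]
262 274 364 [[-0.0143, -0.02, 0.0273], [0.0185, -0.0186, 0.0269]] top 281 [ 0.002  -0.143   0.0663]
    [[-13.5, -20.5, 27.5], [-9.8, -21.9, 27.9], [-6.3, -21.4, 27.7], [-2.7, -21.9, 27.9], [0.9, -21.8, 27.9], [4.5, -21.0, 27.6], [8.0, -22.3, 28.0], [11.6, -21.9, 27.9], [15.1, -22.1, 28.0]]
270 274 364 [[-0.0145, -0.0197, 0.0241], [0.0185, -0.0188, 0.0238]] top 313 [-0.     -0.0314  0.0282]
    [[-13.4, -21.9, 24.9], [-9.3, -27.6, 26.9], [-5.7, -29.8, 27.6], [-2.4, -30.4, 27.8], [1.0, -30.1, 27.7], [4.3, -30.1, 27.7], [7.6, -30.7, 27.9], [11.1, -29.6, 27.5], [14.8, -26.0, 26.3]]
278 274 363 [[-0.0146, -0.0196, 0.021], [0.0183, -0.0188, 0.0207]] top 301 [ 0.002  -0.143   0.0663]
    [[-13.6, -21.4, 21.7], [-9.4, -27.7, 24.0], [-5.7, -30.4, 25.0], [-2.3, -32.3, 25.6], [1.0, -31.3, 25.3], [4.3, -31.4
[... 544 characters left out ...]
, 17.3], [1.0, -31.5, 17.5], [4.3, -31.5, 17.5], [7.8, -30.5, 17.0], [11.3, -29.2, 16.5], [15.2, -25.6, 14.9]]
340 260 379 [[-0.0171, -0.04, 0.0072], [0.0196, -0.0495, 0.0127]] top 379 [ 0.0196 -0.0495  0.0127]
    [[-14.3, -21.8, -3.2], [-10.0, -27.0, -0.2], [-6.2, -30.0, 1.5], [-2.5, -31.8, 2.6], [0.9, -32.3, 2.8], [4.4, -31.4, 2.3], [8.0, -30.1, 1.6], [11.7, -27.8, 0.3], [15.7, -25.1, -1.3]]
380 260 379 [[-0.0111, -0.0744, 0.017], [0.0151, -0.0757, 0.018]] top 379 [ 0.0151 -0.0757  0.018 ]
    [[-35.9, 129.4, -129.2], [-10.4, -27.2, -16.8], [-6.4, -30.4, -14.5], [-2.7, -31.6, -13.6], [0.9, -31.9, -13.5], [4.5, -31.6, -13.6], [8.1, -31.4, -13.8], [12.0, -28.8, -15.7], [16.2, -24.1, -19.1]]
```

```bash
python3 - <<'E'
from h import *
for i in range(3): m=camera_model('wrist');print(np.array(m['mount'])[:3].round(5).tolist(),m['mtx'][0,2])
print(w2c('top')[:3,3])
print(proj('top',[[.5,.1,0]]))
E
python3 -c "
from plant import *
print(camera_model('wrist')['mount'].round(5).tolist());print(camera_model('top')['world_to_cam'][:3,3], camera_model('side')['world_to_cam'][:3,3])"
```

```text
[[1.0, 2e-05, 0.00074, 0.00195], [0.00071, 0.25961, -0.96571, -0.14304], [-0.00021, 0.96571, 0.25961, 0.06625]] 318.65231453152984
[[1.0, 2e-05, 0.00074, 0.00195], [0.00071, 0.25961, -0.96571, -0.14304], [-0.00021, 0.96571, 0.25961, 0.06625]] 318.65231453152984
[[1.0, 2e-05, 0.00074, 0.00195], [0.00071, 0.25961, -0.96571, -0.14304], [-0.00021, 0.96571, 0.25961, 0.06625]] 318.65231453152984
[ 0.05164632 -0.57125903 -1.32235742]
[[297.4511477  271.49941239]]
[[1.0, 2e-05, 0.00074, 0.00195], [0.00071, 0.25961, -0.96571, -0.14304], [-0.00021, 0.96571, 0.25961, 0.06625], [0.0, 0.0, 0.0, 1.0]]
[ 0.05164632 -0.57125903 -1.32235742] [-0.47010555 -0.25210228 -1.02785224]
```

```bash
python3 - <<'E'
from h import *
Rs=[([-1.57163,-.00065,-1.97147],[.55496,.11945,.15883]),([-1.57105,-.00007,2.02741],[.45968,-.32703,.1275]),([-1.57216,.0015,1.95495],[.45225,-.33779,.00237]),([-1.57117,.00065,1.9538],[.45148,-.33811,.00194]),([-1.56854,-.00268,1.9532],[.45013,-.33736,.1297])]
for i,(r,t) in enumerate(Rs):
    T=np.load(f'pics/w{i+1}.npz')['T'];A=np.eye(4);A[:3,:3]=Ro.from_euler('xyz',r).as_matrix();A[:3,3]=t
    M=np.linalg.inv(A)@T
    print(i+1,(M[:3,3]*1e3).round(2),Ro.from_matrix(M[:3,:3]).as_rotvec().round(4))
E
```

```text
1 [  -0.17 -142.66   64.71] [ 1.307e+00  7.000e-04 -2.600e-03]
2 [   1.76 -142.93   66.38] [ 1.3083e+00  1.2000e-03 -1.0000e-04]
3 [   2.15 -142.75   66.2 ] [ 1.3088e+00 -0.0000e+00  2.0000e-04]
4 [   1.92 -143.06   66.25] [1.3081e+00 7.0000e-04 5.0000e-04]
5 [   2.05 -143.23   66.3 ] [1.3078e+00 8.0000e-04 5.0000e-04]
```

```bash
python3 -m pendant '[[16,35,1,0,0,-0.06],[16,35,1,0,0,-0.06],[16,35,1,0,0,-0.06],[16,35,1,0,0,-0.06],[16,35,1,0,0,-0.06],[16,35,1,0,0,-0.06],[16,35,1,0,0,-0.06],[16,35,1,0,0,-0.06],[16,35,1,0,0,-0.06],[16,35,1,0,0,-0.06],[16,35,1,0,0,-0.06],[16,35,1,0,0,-0.06]]'
python3 -m pendant '[[0,0,0,0,0,0],[0,0,0,0,0,0],[0,0,0,0,0,0]]'
python3 - <<'E'
from h import *
p,d,T=wsnap('w6');s=state();print(s['t'],s['eef_pos'],s['tcp_rot'],s['ft_force'],s['gripper_width'],s['qpos'],(np.array(camera_model('wrist')['mount'])[:3,3]*1e3).round(2))
E
```

```text
t: 7.15
eef_pos: [0.6429, 0.0834, 0.1414]
tcp_rot: [-1.568, 0.002, 1.231]
ft_force: [0.9, -0.3, -2.1]
gripper_width: 0.032
t: 7.45
eef_pos: [0.6422, 0.0812, 0.142]
tcp_rot: [-1.568, 0.002, 1.233]
ft_force: [-0.9, -0.4, -1.4]
gripper_width: 0.0323
7.5 [0.64240301 0.08095922 0.14246628] [-1.56910055e+00  1.29487046e-03  1.23266779e+00] [-0.01084731 -0.37449577 -1.73819024] 0.03232922554627791 [ 3.74681381e-01  4.92529627e-01 -5.10867350e-02 -1.50966003e-04
 -1.02930967e+00 -2.28352940e+00] [   1.14 -143.05   67.42]
```

View pics/w6.png

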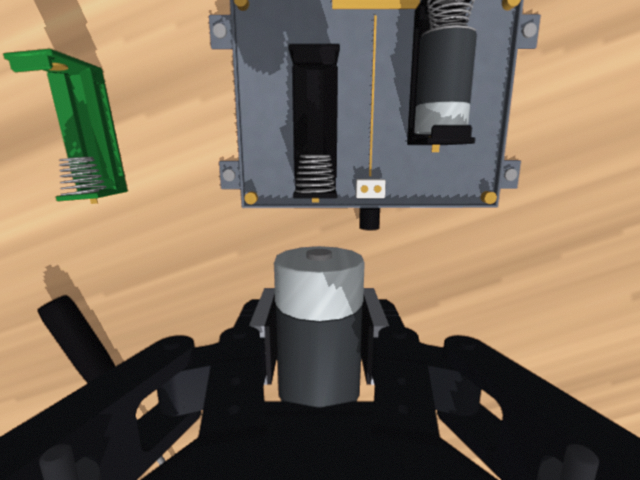

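```bash
cat > meas.py <<'E'
from h import *
def fitcell(P,p):
    # axis in tool frame (P): sample rows 266..290 (band) and 320..380 between finger pads
    from scipy.optimize import least_squares
    Q=[]
    for v in list(range(272,292))+list(range(320,392)):
        r=P[v,284:356];Q.append(r[(abs(r[:,2])<.03)&(r[:,1]>-.037)&(r[:,1]<-.018)&(abs(r[:,0])<.02)])
    Q=np.vstack(Q)
    def f(a):
        # axis point (a0,a1) at z=0, slopes a2,a3
        x=Q[:,0]-a[0]-a[2]*Q[:,2];y=Q[:,1]-a[1]-a[3]*Q[:,2];return np.hypot(x,y)-.017
    s=least_squares(f,[0,-.016,0,0],loss='soft_l1',f_scale=.0007).x
    F=P[252:268,284:356].reshape(-1,3);F=F[(F[:,2]>.024)&(F[:,2]<.033)&(F[:,1]>-.03)&(F[:,1]<-.008)]
    rr=np.hypot(F[:,0]-s[0]-s[2]*.028,F[:,1]-s[1]-s[3]*.028)
    sh=np.median(F[(rr>.007)&(rr<.015),2]);nb=np.median(F[rr<.004,2]) if (rr<.004).sum()>5 else np.nan
    return s,sh,nb
E
python3 - <<'E'
from meas import *
f=np.load('pics/w6.npz');p=f['p'];d=f['d'];M=np.array(camera_model('wrist')['mount']);P=cloud('wrist',d,M)
s,sh,nb=fitcell(P,p);print('cell axis mm',s[:2]*1e3,'slopes',s[2:],'shoulder z',sh*1e3,'nub',nb*1e3)
print('bench y',np.median(P[230:250,100:200,1]),np.median(P[20:40,110:200,1]),'plate',np.median(P[150:180,255:280,1]),np.median(P[60:80,345:365,1]))
yb=np.median(P[60:180,345:365,1])+.004 # bench level in tool y
R=P[40:205,280:350].reshape(-1,3);h=yb-R[:,1]
k=(h>.018)&(h<.07)&(abs(R[:,2])<.3)&(R[:,1]>0)
q=R[k];h=h[k];xz=q[:,[2,0]] # (z,x)
r=cv2.minAreaRect((xz*1000).astype(np.float32));print(r)
ang=np.deg2rad(r[2]) if r[1][0]>r[1][1] else np.deg2rad(r[2]-90)
a=np.array([np.cos(ang),np.sin(ang)]);a=a*np.sign(a[0]);n=np.array([-a[1],a[0]])
c=np.array(r[0])/1e3;u=(xz-c)@a;v=(xz-c)@n
print('dir (z,x)',a, 'deg',np.rad2deg(np.arctan2(a[1],a[0])))
lip=h>.052;wl=(h>.041)&(u<-.025)
print('lip u',np.percentile(u[lip],[1,3,50,97,99])*1e3,'v',np.percentile(v[lip],[1,50,99])*1e3,'h',np.median(h[lip]))
print('wall u',np.percentile(u[wl],[.5,1,3])*1e3,u[wl].min(),'v',np.percentile(v[wl],[1,99])*1e3)
for a0 in range(-45,50,8):
    m=(u*1e3>a0)&(u*1e3<a0+8);print(a0,m.sum(),(v[m].min()*1e3).round(2),(v[m].max()*1e3).round(2),(h[m].max()*1e3).round(1))
u0=np.mean([np.percentile(u[lip],98.5)-.036,np.percentile(u[lip],1.5)-.02475]);print('u0',u0)
seat=c+u0*a;print('seat z,x mm',seat*1e3,'y seat',(yb-.035)*1e3)
E
```

```text
cell axis mm [  0.96547153 -15.04624739] slopes [ 0.00148969 -0.00130419] shoulder z 28.925176414547238 nub 30.892632655457696
bench y 0.14165680350313156 0.14203562832298866 plate 0.13770849671619662 0.1378249407464142
((79.45732116699219, -1.9224433898925781), (31.265172958374023, 96.67228698730469), 89.7038345336914)
dir (z,x) [ 0.99998664 -0.00516904] deg -0.29616546630859375
lip u [36.94149423 37.16821425 42.927559   47.8270876  48.13403173] v [-14.02789439   0.31525551  14.27935042] h 0.05673879656682232
wall u [-43.14134425 -43.10683102 -43.02117169] -0.04325085016605075 v [-14.05824781  14.13110681]
-45 431 -14.81 14.61 50.0
-37 298 -15.33 15.22 49.9
-29 399 -15.26 15.26 47.9
-21 443 -15.63 15.18 46.5
-13 301 -15.63 15.12 25.2
-5 324 -15.44 15.06 25.3
3 326 -15.18 15.0 25.2
11 333 -15.03 15.63 25.6
19 353 -15.63 15.59 25.1
27 362 -15.37 15.56 25.0
35 872 -15.15 15.49 59.0
43 614 -14.96 14.98 58.9
u0 0.012138136103735892
seat z,x mm [91.59529511 -1.98518589] y seat 106.71026865814498
```

```bash
python3 -m pendant '[[0,0,0,0,0,0.0067],[-20,6,-8,0.034,0.099,0],[-20,6,-8,0.034,0.099,0],[-20,6,-8,0.034,0.099,0],[-20,6,-8,0.034,0.099,0],[-18.6,7.2,-8,0.034,0.099,0],[0,0,-10,0,0,0],[0,0,-9.7,0,0,0],[0,0,0,0,0,0],[0,0,0,0,0,0]]'
python3 - <<'E'
from h import *
p,d,T=wsnap('w7');snap('side','s7');s=state();print(s['t'],s['eef_pos'],s['tcp_rot'],s['ft_force'],s['gripper_width'],s['qpos'])
R=Ro.from_euler('xyz',s['tcp_rot']).as_matrix();print(R.round(3))
q=cv2.imread('pics/s7.png')[190:310,200:360];cv2.imwrite('pics/s7c.png',cv2.resize(q,None,fx=5,fy=5,interpolation=cv2.INTER_CUBIC))
E
```

```text
t: 8.5
eef_pos: [0.5449, 0.1131, 0.084]
tcp_rot: [-1.049, -0.0, 1.241]
ft_force: [0.3, -0.5, -1.1]
gripper_width: 0.0322
8.6 [0.5451376  0.11338506 0.08452009] [-1.04970837e+00 -1.00423382e-03  1.24078005e+00] [ 1.21758342 -0.31650974 -0.79726387] 0.03226938108975098 [ 0.31776291  0.64970764  0.08208489 -0.30862358 -1.43841742 -2.10916476]
[[ 0.324 -0.471 -0.821]
 [ 0.946  0.162  0.281]
 [ 0.001 -0.867  0.498]]
```

View pics/w7.png

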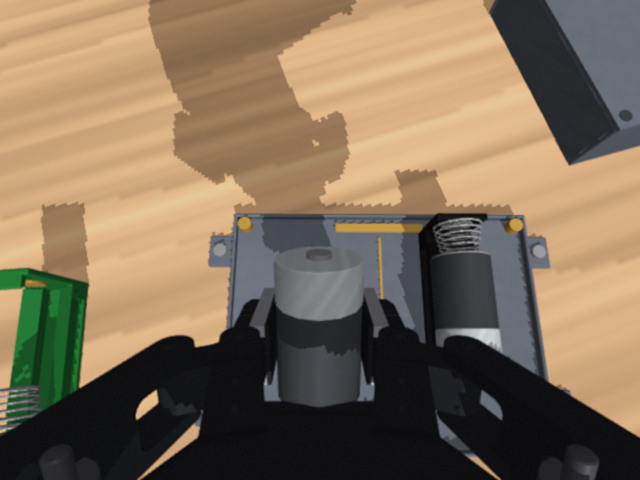

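View pics/s7c.png

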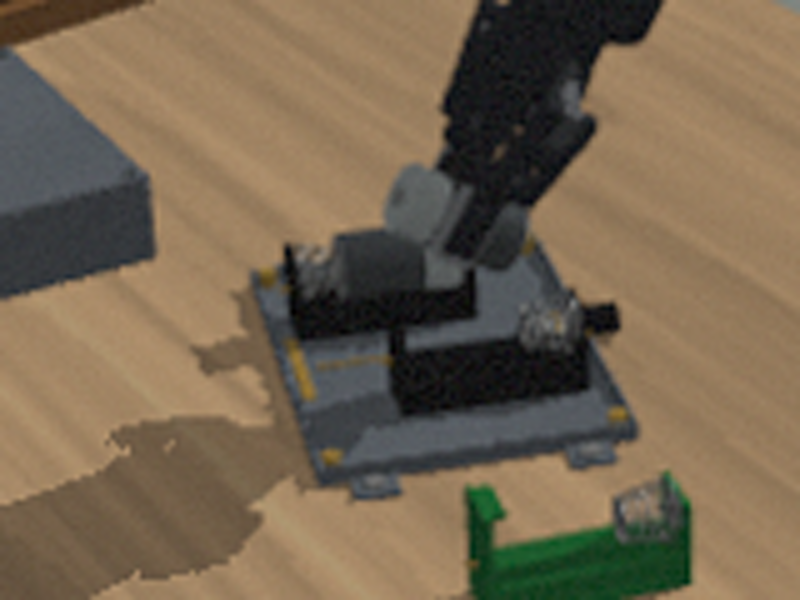

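```bash
python3 -m pendant '[[0,0,-10,0,0,0],[0,0,-10,0,0,0],[0,0,-8,0,0,0],[0,0,-6,0,0,0],[0,0,0,0,0,0],[0,0,0,0,0,0],[0,0,0,0,0,0]]'
python3 - <<'E'
from h import *
p,d,T=wsnap('w8');snap('side','s8');s=state();print(s['t'],s['eef_pos'],s['tcp_rot'],s['ft_force'],s['gripper_width'])
q=cv2.imread('pics/s8.png')[190:310,200:360];cv2.imwrite('pics/s8c.png',cv2.resize(q,None,fx=5,fy=5,interpolation=cv2.INTER_CUBIC))
E
```

```text
t: 9.3
eef_pos: [0.5451, 0.1128, 0.0507]
tcp_rot: [-1.048, 0.0, 1.242]
ft_force: [1.0, -0.6, 4.5]
gripper_width: 0.0324
9.4 [0.54509991 0.11279197 0.05068895] [-1.04800924e+00  3.20963445e-04  1.24143398e+00] [ 1.21029343 -0.79861942  4.96715686] 0.03236215669946255
```

View pics/w8.png

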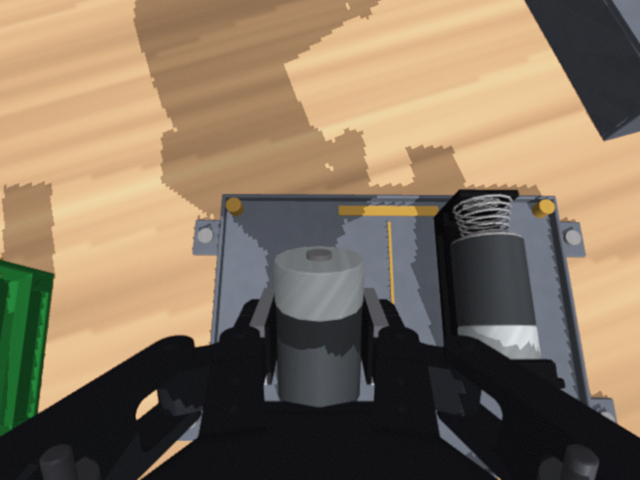

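View pics/s8c.png

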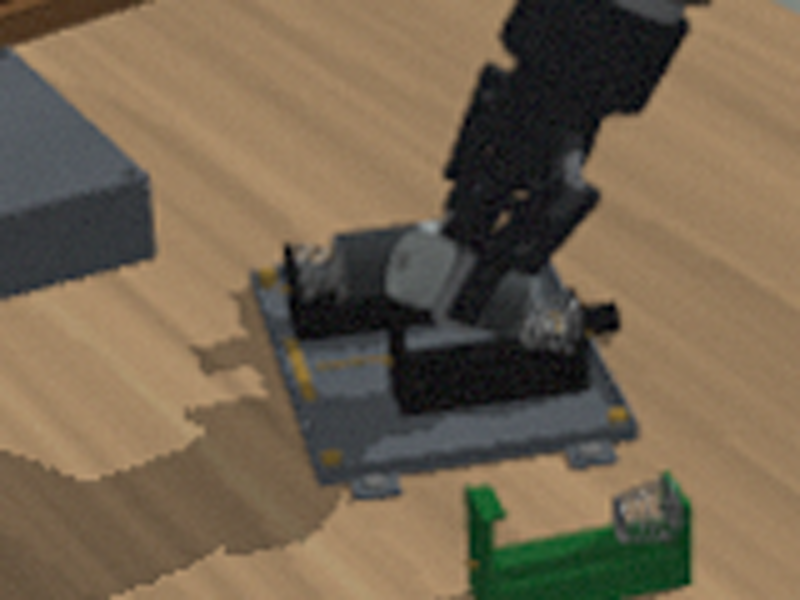

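```bash
python3 - <<'E'
from meas import *
M=np.array(camera_model('wrist')['mount']);print((M[:3,3]*1e3).round(2))
for nm,rot,rows,cols,pl in (('w6',[-1.5695,.0015,1.2325],(30,100),(420,476),((60,180),(345,365))),('w8',[-1.048,.0003,1.2415],(245,322),(455,528),((230,300),(400,425)))):
    f=np.load(f'pics/{nm}.npz');d=f['d'];p=f['p']
    P=cloud('wrist',d,M);s,sh,nb=fitcell(P,p);print(nm,'cell',s[:2]*1e3,s[2:],sh*1e3-28.75)
    z0=sh-.02875;O=np.array([s[0]+s[2]*z0,s[1]+s[3]*z0,z0])
    R=Ro.from_euler('xyz',rot).as_matrix()
    yaw=2.8112;X=np.array([np.cos(yaw),np.sin(yaw),0]);Y=np.array([-X[1],X[0],0]);B=np.array([X,Y,[0,0,1]])
    W=(P-O)@R.T@B.T  # relative to cell origin in holder axes
    valid=d>0
    q=W[rows[0]:rows[1],cols[0]:cols[1]].reshape(-1,3);v=valid[rows[0]:rows[1],cols[0]:cols[1]].ravel();q=q[v]
    plz=np.median(W[pl[0][0]:pl[0][1],pl[1][0]:pl[1][1],2]);print('plate z',plz*1e3,'-> O above seat',-(plz*1e3)-31)
    from scipy.optimize import least_squares
    k=(q[:,2]-plz>.032)&(q[:,2]-plz<.052);q=q[k]
    g=lambda a:np.hypot(q[:,1]-a[0]-a[2]*q[:,0],q[:,2]-a[1]-a[3]*q[:,0])-.017
    a=least_squares(g,[np.median(q[:,1]),plz+.031,0,0],loss='soft_l1',f_scale=.0007).x
    print('full axis Y,z at x0',a*1e3 , 'at mid x',q[:,0].mean(), 'Y',(a[0]+a[2]*q[:,0].mean())*1e3,'z',(a[1]+a[3]*q[:,0].mean())*1e3)
    # band boundary along crest
    g=p.astype(int).sum(2)
    for c in ((440,446,450) if nm=='w6' else (485,492,500)):
        rr=range(rows[0],rows[1]+25);col=g[rows[0]:rows[1]+25,c];i=np.argmax(np.diff(cv2.GaussianBlur(col.astype(np.float32).reshape(-1,1),(1,3),0).ravel()));print(c,rows[0]+i,(W[rows[0]+i-3:rows[0]+i+4,c].mean(0)*1e3).round(1), (W[rows[0]+i,c]*1e3).round(1))
E
```

```text
[   1.16 -142.17   67.41]
w6 cell [  0.97854016 -14.16605782] [ 0.0019753  -0.00131308] 0.17220467681559626
plate z -152.67872607465767 -> O above seat 121.67872607465767
full axis Y,z at x0 [ -81.50265165 -121.48964467   -4.97350497   -5.33274014] at mid x 0.11707217438623825 Y -82.08491069154766 z -122.1139601512017
440 101 [  96.2  -75.3 -106.4] [  96.4  -75.8 -108.1]
446 101 [  96.2  -79.  -106.3] [  96.3  -79.3 -107.4]
450 101 [  96.   -81.  -105.1] [  95.9  -80.8 -104.6]
w8 cell [  0.94316437 -14.19822479] [ 0.00180008 -0.01018635] 0.06109102563841162
plate z -58.6505346324951 -> O above seat 27.650534632495102
full axis Y,z at x0 [-83.52675247 -28.04303938  -5.13840798   1.22399034] at mid x 0.0199761765053503 Y -83.62939821875689 z -28.01858873135178
485 324 [  1.6 -73.  -15. ] [  1.6 -73.4 -15.8]
492 324 [  1.5 -75.3 -13.3] [  1.6 -75.9 -14.6]
500 324 [  1.4 -78.  -11.7] [  1.4 -77.6 -11. ]
```

```bash
python3 -m pendant '[[0,0,3,0,0,0],[0,0,0,0,0,0]]'; python3 -m pendant '[[0,0,3,0,0,0],[0,0,0,0,0,0]]'
```

```text
t: 9.6
eef_pos: [0.5447, 0.1134, 0.0524]
tcp_rot: [-1.048, -0.0, 1.24]
ft_force: [-0.6, 0.3, -0.8]
gripper_width: 0.0323
t: 9.8
eef_pos: [0.5447, 0.1134, 0.0556]
tcp_rot: [-1.047, -0.0, 1.24]
ft_force: [0.6, -0.3, -1.0]
gripper_width: 0.0326
```

```bash
python3 - <<'E'
from meas import *
M=np.array(camera_model('wrist')['mount'])
f=np.load('pics/w8.npz');d=f['d'];p=f['p'];P=cloud('wrist',d,M);s,sh,nb=fitcell(P,p)
z0=sh-.02875;O=np.array([s[0]+s[2]*z0,s[1]+s[3]*z0,z0]);R=Ro.from_euler('xyz',[-1.048,.0003,1.2415]).as_matrix()
yaw=2.8112;X=np.array([np.cos(yaw),np.sin(yaw),0]);Y=np.array([-X[1],X[0],0]);B=np.array([X,Y,[0,0,1]])
W=(P-O)@R.T@B.T*1e3+[3.4,-.4,27.65]
np.set_printoptions(suppress=True)
for v,u in ((340,440),(345,460),(355,480),(375,500),(400,520),(430,560),(460,600),(360,545),(370,560),(380,545),(400,560),(330,405),(300,378),(270,320),(256,320)):
    print((u,v),W[v,u].round(1),'tool',(P[v,u]*1e3).round(1))
# gripper points: those in tool frame with y<-5 ; list min height in holder frame per |Y| bin
g=(P[...,1]<.02)&(d>0)&(P[...,1]>-.14);q=W[g]
for y in range(-120,-15,8):
    k=(q[:,1]>y)&(q[:,1]<y+8)
    if k.sum(): i=q[k][:,2].argmin();print(y,q[k][i].round(1))
E
```

```text
(440, 340) [ -1.7 -67.3 -30.6] tool [ 67.8  33.7 -33.5]
(460, 345) [ -3.3 -40.   69.2] tool [ 40.5 -53.5  15. ]
(480, 355) [ -5.9 -45.1  69.7] tool [ 45.6 -55.3  12.9]
(500, 375) [-10.4 -45.6  78.7] tool [ 46.1 -65.4  13.6]
(520, 400) [-15.1 -46.1  85.7] tool [ 46.6 -73.7  12.9]
(560, 430) [-19.7 -49.5  93.3] tool [ 50.  -82.6  12.8]
(600, 460) [-22.9 -51.2 100.9] tool [ 51.7 -90.9  13.8]
(545, 360) [ -9.7 -92.   21.7] tool [ 92.5 -15.7 -14.3]
(560, 370) [ -17.6 -131.6  -31.4] tool [132.2  26.4 -47.7]
(545, 380) [-11.4 -55.5  80.7] tool [ 56.  -67.6  13.7]
(560, 400) [-15.  -54.7  86.4] tool [ 55.3 -74.4  13.4]
(405, 330) [  1.1 -26.9  60.7] tool [ 27.4 -44.   14.5]
(378, 300) [ 12.8 -23.   36.5] tool [ 23.5 -17.2  12.6]
(320, 270) [20.9 -0.9 54.4] tool [  1.5 -28.6  28.6]
(320, 256) [27.2 -1.  48.2] tool [  1.5 -20.1  30.9]
-104 [-40.8 -96.6 -32.7]
-96 [-71.4 -94.2 -35.6]
-88 [-59.4 -80.3 -32.8]
-80 [-61.6 -79.5 -32.7]
-72 [-47.6 -65.4 -33.4]
-64 [-46.9 -63.5 -32.4]
-56 [-20.3 -49.2  56.5]
-48 [-21.5 -48.   59.1]
-40 [-23.3 -37.2  53.5]
-32 [-33.2 -28.3 -32.1]
-24 [-33.1 -23.  -31.9]
-16 [-24.5 -16.   17.5]
```

The force was the cell's underside resting on the lip nose: I had only checked the shoulder corner. It cleared after lifting 6 mm, so I'll push back at this height first and then lower.

```bash
python3 -m pendant '[[3.5,-1.2,0,0,0,0],[3.5,-1.2,0,0,0,0],[3.5,-1.2,0,0,0,0],[3.5,-1.2,0,0,0,0],[0,0,0,0,0,0],[0,0,0,0,0,0]]'
python3 - <<'E'
from h import *
p,d,T=wsnap('w9');snap('side','s9');s=state();print(s['t'],s['eef_pos'],s['tcp_rot'],s['ft_force'],s['gripper_width'])
q=cv2.imread('pics/s9.png')[190:310,200:360];cv2.imwrite('pics/s9c.png',cv2.resize(q,None,fx=5,fy=5,interpolation=cv2.INTER_CUBIC))
E
```

```text
t: 10.4
eef_pos: [0.5578, 0.1087, 0.0554]
tcp_rot: [-1.045, 0.0, 1.24]
ft_force: [-3.9, 1.1, -0.6]
gripper_width: 0.0323
10.5 [0.55796902 0.10867214 0.0554874 ] [-1.04600708e+00  2.01026068e-04  1.24035891e+00] [-4.25039185  1.20569673 -1.09789871] 0.03230485242832902
```

View pics/s9c.png

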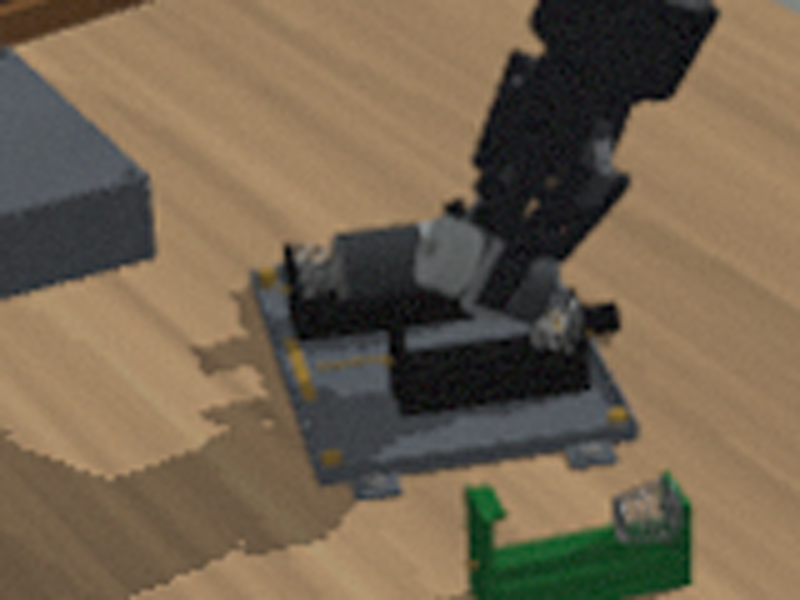

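View pics/w9.png

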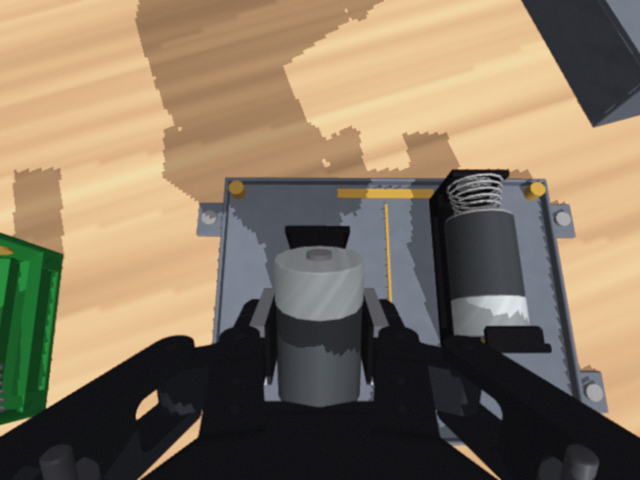

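```bash
cat >> meas.py <<'E'
def rel(nm,rot):
    M=np.array(camera_model('wrist')['mount']);f=np.load(f'pics/{nm}.npz');d=f['d'];p=f['p'];P=cloud('wrist',d,M);s,sh,nb=fitcell(P,p)
    z0=sh-.02875;O=np.array([s[0]+s[2]*z0,s[1]+s[3]*z0,z0]);R=Ro.from_euler('xyz',rot).as_matrix()
    yaw=2.8112;X=np.array([np.cos(yaw),np.sin(yaw),0]);Y=np.array([-X[1],X[0],0]);B=np.array([X,Y,[0,0,1]])
    W=(P-O)@R.T@B.T*1e3
    print(nm,'O tool',(O*1e3).round(2),'slopes',s[2:].round(4))
    return W,d,p
E
python3 - <<'E'
from meas import *
W,d,p=rel('w9',[-1.0455,.0001,1.2402])
pl=np.median(W[250:330,400:420,2]);print('plate',pl,'O z',-pl-31)
q=W[222:252,280:356].reshape(-1,3);k=(q[:,2]-pl>46)&(q[:,2]-pl<60)&(d[222:252,280:356].ravel()>0)&(q[:,0]>15);q=q[k]
t=q[abs(q[:,2]-pl-53)<3]
print(len(q),len(t),'lip X',np.percentile(t[:,0],[2,50,98]),'Y',np.percentile(t[:,1],[1,50,99]),'z',np.median(t[:,2])-pl)
E
```

```text
w9 O tool [  0.94 -14.14   0.09] slopes [ 0.     -0.0069]
plate -63.263971599035436 O z 32.263971599035436
1258 1232 lip X [35.60071308 40.85480016 45.26689687] Y [-13.49396465   0.68309494  14.80228924] z 52.947629684517764
```

```bash
python3 -m pendant '[[1.3,-0.8,0,0,0,0],[1.3,-0.8,0,0,0,0],[0,0,-3,0,0,0],[0,0,-3,0,0,0],[0,0,0,0,0,0],[0,0,0,0,0,0]]'
python3 - <<'E'
from meas import *
p,d,T=wsnap('w10');s=state();print(s['t'],s['eef_pos'],s['tcp_rot'],s['ft_force'],s['gripper_width'])
W,d,p=rel('w10',[-1.0465,.0001,1.2402])
pl=np.median(W[250:330,400:420,2]);print('plate',pl,'O z',-pl-31)
q=W[205:252,280:356].reshape(-1,3);k=(d[205:252,280:356].ravel()>0)&(q[:,0]>15)
t=q[k&(abs(q[:,2]-pl-53)<3)]
print(len(t),'lip X',np.percentile(t[:,0],[2,50,98]),'Y',np.percentile(t[:,1],[1,50,99]),'z',np.median(t[:,2])-pl)
E
```

```text
t: 11.1
eef_pos: [0.5607, 0.1069, 0.0515]
tcp_rot: [-1.046, -0.0, 1.242]
ft_force: [-5.8, 3.5, 5.5]
gripper_width: 0.0321
11.15 [0.56076054 0.10694305 0.05152122] [-1.04602922e+00  1.83293627e-05  1.24164808e+00] [-5.99615764  2.76787693  5.55777875] 0.032052055777681575
w10 O tool [  0.95 -14.2    0.18] slopes [0.0029 0.004 ]
plate -59.51135417784384 O z 28.51135417784384
1408 lip X [38.0078856  43.61579138 48.63146355] Y [-14.09517102  -0.22245682  14.11607777] z 52.96148650089252
```

View pics/w10.png

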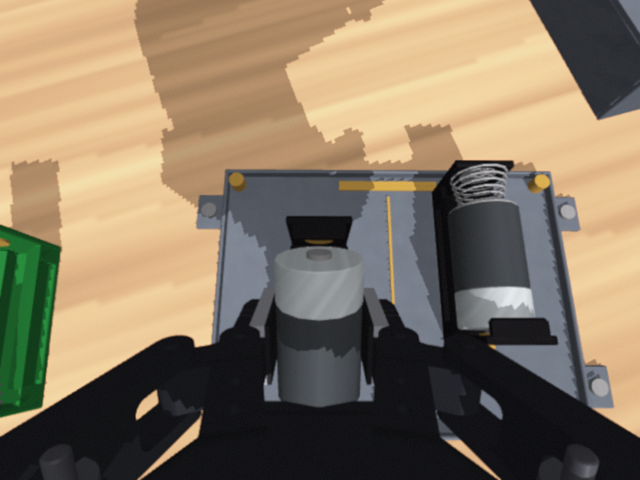

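```bash
python3 -m pendant '[[0,0,-4,-0.0213,-0.0619,0],[0,0,-4,-0.0213,-0.0619,0],[0,0,-4,-0.0213,-0.0619,0],[0,0,-4,-0.0213,-0.0619,0],[0,0,0,0,0,0],[0,0,0,0,0,0]]'
python3 - <<'E'
from meas import *
s=state();p,d,T=wsnap('w11');print(s['t'],s['eef_pos'],s['tcp_rot'],s['ft_force'],s['gripper_width'])
W,d,p=rel('w11',s['tcp_rot'])
pl=np.median(W[250:330,405:425,2]);print('plate',pl,'O z',-pl-31)
q=W[200:252,275:361].reshape(-1,3);k=(d[200:252,275:361].ravel()>0)&(q[:,0]>15)
t=q[k&(abs(q[:,2]-pl-53)<3)]
print(len(t),'lip X',np.percentile(t[:,0],[2,50,98]),'Y',np.percentile(t[:,1],[1,50,99]),'z',np.median(t[:,2])-pl)
E
```

```text
t: 11.75
eef_pos: [0.5599, 0.1071, 0.0352]
tcp_rot: [-1.308, 0.001, 1.242]
ft_force: [-5.4, 2.9, 6.1]
gripper_width: 0.0324
11.75 [0.55990157 0.10709778 0.03522218] [-1.30768365e+00  9.04321363e-04  1.24181658e+00] [-5.44864784  2.87070144  6.05030221] 0.03240441478050955
w11 O tool [  0.95 -14.66   0.31] slopes [0.0011 0.0129]
plate -45.07854705647016 O z 14.078547056470157
2103 lip X [30.17032556 39.51926221 44.50843135] Y [-14.00581799   0.20909347  13.70765365] z 53.01752008968352
```

View pics/w11.png

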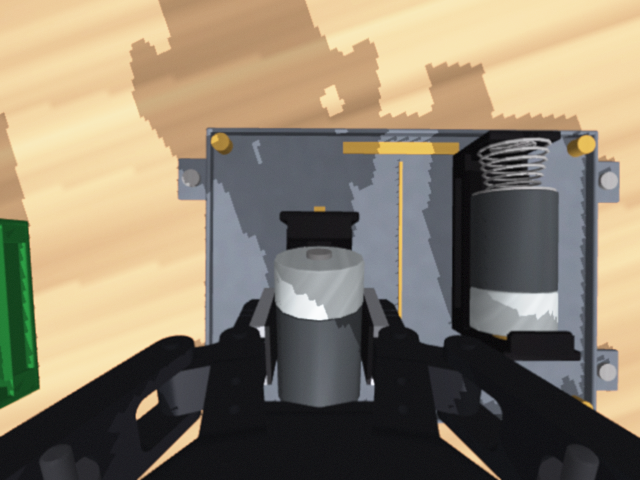

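```bash
python3 -m pendant '[[1.6,-0.5,-3,-0.0202,-0.0589,0],[1.1,-0.4,-3.5,-0.0202,-0.0589,0],[1,-0.4,-3.5,-0.0202,-0.0589,0],[0.7,-0.2,-3.5,-0.0202,-0.0589,0],[0,0,0,0,0,0],[0,0,0,0,0,0]]'
cat > look.py <<'E'
from meas import *
import sys
n=sys.argv[1];s=state();p,d,T=wsnap(n);print(s['t'],s['eef_pos'],s['tcp_rot'],s['ft_force'],s['gripper_width'])
W,d,p=rel(n,s['tcp_rot'])
pl=np.median(W[250:320,405:420,2]);print('plate',pl,'O z',-pl-31)
q=W[160:252,275:361].reshape(-1,3);k=(d[160:252,275:361].ravel()>0)&(q[:,0]>15)
t=q[k&(abs(q[:,2]-pl-53)<3)]
print(len(t),'lip X',np.percentile(t[:,0],[2,50,98]),'Y',np.percentile(t[:,1],[1,50,99]),'z',np.median(t[:,2])-pl,'O.X',36-np.percentile(t[:,0],98)-.3)
E
python3 look.py w12
```

```text
t: 12.4
eef_pos: [0.5636, 0.1054, 0.0203]
tcp_rot: [-1.556, 0.002, 1.241]
ft_force: [-6.2, 3.8, 1.0]
gripper_width: 0.0321
12.4 [0.56363572 0.10535988 0.02034756] [-1.55572938  0.00201123  1.24087786] [-6.24843074  3.77565155  1.03052985] 0.032103010624451075
w12 O tool [  0.95 -15.08   0.33] slopes [0.0018 0.0083]
plate -30.701847800723904 O z -0.29815219927609604
2417 lip X [36.61693344 41.40290282 45.36379898] Y [-12.43289777  -0.21937225  12.89755104] z 52.68406260740868 O.X -9.663798979301415
```

View pics/w12.png

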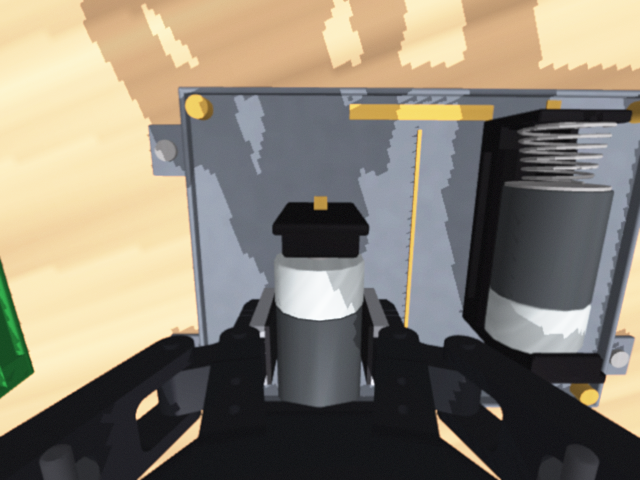

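```bash
python3 -m pendant '[[-2.2,0.7,0,-0.002,-0.006,0],[-2.2,0.8,0,0,0,0],[-2.2,0.7,-0.5,0,0,0],[-2.1,0.8,-0.5,0,0,0],[0,0,0,0,0,0],[0,0,0,0,0,0]]'
python3 look.py w13
```

```text
t: 13.05
eef_pos: [0.5573, 0.108, 0.02]
tcp_rot: [-1.565, 0.0, 1.24]
ft_force: [-3.8, -2.2, 5.8]
gripper_width: 0.0322
13.05 [0.55731933 0.10795242 0.01999011] [-1.56537994e+00  1.23537858e-04  1.24023749e+00] [-3.75306437 -2.18884398  5.79800184] 0.03222809863251385
w13 O tool [nan nan nan] slopes [ 0.0045 -0.0012]
plate nan O z nan
  return _methods._mean(a, axis=axis, dtype=dtype,
  ret = ret.dtype.type(ret / rcount)
Traceback (most recent call last):
  File "look.py", line 8, in <module>
    print(len(t),'lip X',np.percentile(t[:,0],[2,50,98]),'Y',np.percentile(t[:,1],[1,50,99]),'z',np.median(t[:,2])-pl,'O.X',36-np.percentile(t[:,0],98)-.3)
                         ~~~~~~~~~~~~~^^^^^^^^^^^^^^^^^^
IndexError: index -1 is out of bounds for axis 0 with size 0
```

View pics/w13.png

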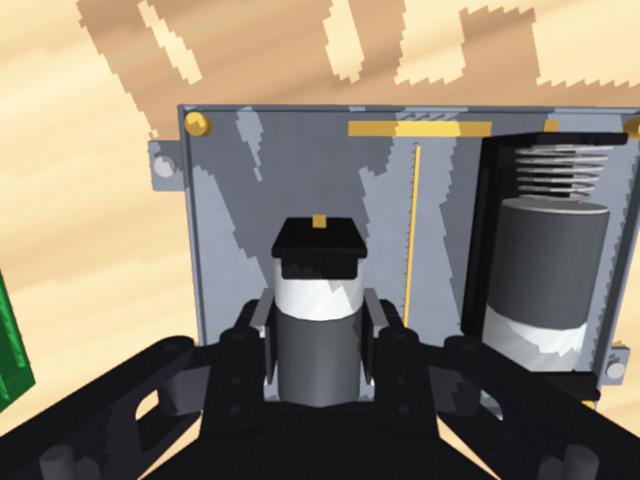

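```bash
cat > look2.py <<'E'
from meas import *
import sys
n=sys.argv[1]
if len(sys.argv)<3:
    s=state();p,d,T=wsnap(n);print(s['t'],s['eef_pos'],s['tcp_rot'],s['ft_force'],s['gripper_width']);rot=s['tcp_rot']
else: f=np.load(f'pics/{n}.npz');p=f['p'];d=f['d'];rot=eval(sys.argv[2])
M=np.array(camera_model('wrist')['mount']);print((M[:3,3]*1e3).round(2))
P=cloud('wrist',d,M);R=Ro.from_euler('xyz',rot).as_matrix()
yaw=2.8112;X=np.array([np.cos(yaw),np.sin(yaw),0]);Y=np.array([-X[1],X[0],0]);B=np.array([X,Y,[0,0,1]])
W=P@R.T@B.T*1e3
pl=np.median(W[250:320,405:420,2])
q=W[160:300,265:371].reshape(-1,3);q=q[(d[160:300,265:371].ravel()>0)]
t=q[(abs(q[:,2]-pl-53)<2.5)&(abs(q[:,1])<18)]
ux=np.percentile(t[:,0],99);lo=np.percentile(t[:,0],1);lm=t[(t[:,0]>ux-8)]
Ym=np.percentile(lm[:,1],[1,99]).mean();print('lip X',lo,ux,'Ymid',Ym,len(t))
S=np.array([ux+.2-36,Ym,pl+31]) # seat in tool-origin coords
# cell crest: full cell upper surface between pads
Q=W[280:395,280:360].reshape(-1,3)-S;Q=Q[(d[280:395,280:360].ravel()>0)]
k=(Q[:,2]>6)&(Q[:,2]<20)&(abs(Q[:,1])<14)&(Q[:,0]>-25)&(Q[:,0]<22);Q=Q[k]
from scipy.optimize import least_squares
g=lambda a:np.hypot(Q[:,1]-a[0]-a[2]*Q[:,0],Q[:,2]-a[1]-a[3]*Q[:,0])-17
a=least_squares(g,[0,0,0,0],loss='soft_l1',f_scale=.7).x;print('cell axis rel seat: Y',a[0],'z',a[1],'slopes',a[2:],len(Q))
# band/jacket boundary (should be at X=10.75)
gsum=cv2.GaussianBlur(p.astype(np.float32).sum(2),(5,5),0)
for c in (296,305,335,345):
    i=280+np.argmin(np.diff(gsum[280:340,c]));print(c,i,(W[i-1:i+3,c].mean(0)-S).round(2))
E
python3 look2.py w13 "[-1.5654,.0001,1.2402]"
```

```text
[   1.16 -143.04   67.41]
lip X 27.85557277165565 38.77485349565357 Ymid -1.042536985911295 2886
cell axis rel seat: Y 0.11795602922181105 z -0.5139868226678035 slopes [-0.00430865 -0.00094032] 8545
296 317 [ 8.35  7.86 14.74]
305 318 [ 8.55  4.69 15.92]
335 318 [ 8.36 -5.62 15.53]
345 316 [ 7.97 -9.24 13.17]
```

```bash
python3 -m pendant '[[-1,0.2,0,0,0,0],[-1,0.2,0,0,0,0],[-1,0.2,0,0,0,0],[0,0,0,0,0,0],[0,0,0,0,0,0],[0,0,0,0,0,0]]'
python3 look2.py w14
```

```text
t: 13.7
eef_pos: [0.5553, 0.1087, 0.02]
tcp_rot: [-1.567, -0.001, 1.24]
ft_force: [-1.7, -4.1, 4.6]
gripper_width: 0.0321
13.7 [0.55526111 0.10874157 0.01996993] [-1.56699728e+00 -1.02752522e-03  1.24039089e+00] [-1.67790272 -4.10992305  4.61059528] 0.032065968907173545
[   1.16 -143.04   67.41]
lip X 25.559753986487454 36.600679115984974 Ymid -0.9268050181908389 2874
cell axis rel seat: Y 0.04270865320994501 z -0.5480970898174057 slopes [-0.00359657 -0.00086998] 8056
296 317 [10.3   7.82 14.13]
305 318 [10.28  4.66 14.87]
335 318 [10.59 -5.7  15.49]
345 316 [10.28 -9.31 13.33]
```

```bash
python3 -m pendant '[[-0.7,-0.3,0,0,0,0],[0,0,0,0,0,0]]'; python3 -m pendant '[[0,0,0,0,0,0],[0,0,0,0,0,0],[0,0,0,0,0,0],[0,0,0,0,0,0]]' 48
python3 look2.py w15
```

```text
t: 13.95
eef_pos: [0.555, 0.1088, 0.02]
tcp_rot: [-1.568, -0.002, 1.241]
ft_force: [1.0, -3.6, 5.0]
gripper_width: 0.0323
t: 14.35
eef_pos: [0.5532, 0.109, 0.0188]
tcp_rot: [-1.565, -0.0, 1.241]
ft_force: [-1.8, 0.3, 0.3]
gripper_width: 0.0481
14.35 [0.55320333 0.10901921 0.01881747] [-1.56452468e+00 -7.28861642e-05  1.24062160e+00] [-1.78652227  0.32055575  0.32801446] 0.04808891564744128
[   1.16 -143.04   67.41]
lip X 23.548740502607235 34.54114334725396 Ymid -1.4540980786615503 2861
cell axis rel seat: Y 0.16187573498438826 z -0.8253343131741789 slopes [-2.87840062e-03  4.27017506e-05] 7601
296 323 [10.79  8.25 14.19]
305 324 [11.04  5.09 15.42]
335 325 [10.59 -5.17 15.25]
345 322 [10.62 -8.74 13.09]
```

View pics/w15.png

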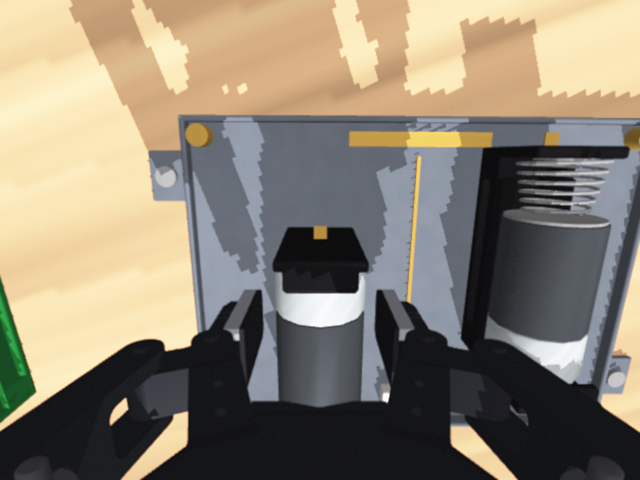

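```bash
python3 -m pendant '[[0,0,8,0,0,0],[0,0,15,0,0,0],[0,0,25,0,0,0],[0,0,30,0,0,0],[20,-2,20,0,0,0],[20,-2,10,0,0,0],[20,-2,0,0,0,0],[0,0,0,0,0,0],[0,0,0,0,0,0],[0,0,0,0,0,0]]'
python3 - <<'E'
from h import *
s=state();p,d,T=wsnap('w16');snap('side','s16');print(s['t'],s['eef_pos'],s['tcp_rot'],s['ft_force'],s['gripper_width'])
q=cv2.imread('pics/s16.png')[190:310,200:360];cv2.imwrite('pics/s16c.png',cv2.resize(q,None,fx=5,fy=5,interpolation=cv2.INTER_CUBIC))
E
```

```text
t: 15.4
eef_pos: [0.6122, 0.1026, 0.1269]
tcp_rot: [-1.564, 0.001, 1.24]
ft_force: [-1.1, 0.6, -0.7]
gripper_width: 0.0481
15.4 [0.61221735 0.1026141  0.12689345] [-1.56356120e+00  6.25624017e-04  1.24035022e+00] [-1.07650084  0.58626941 -0.72358079] 0.04811532846142655
```

View pics/w16.png

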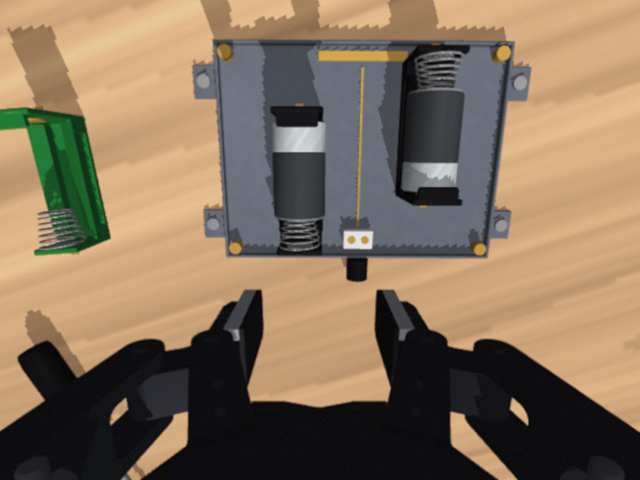

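View pics/s16c.png

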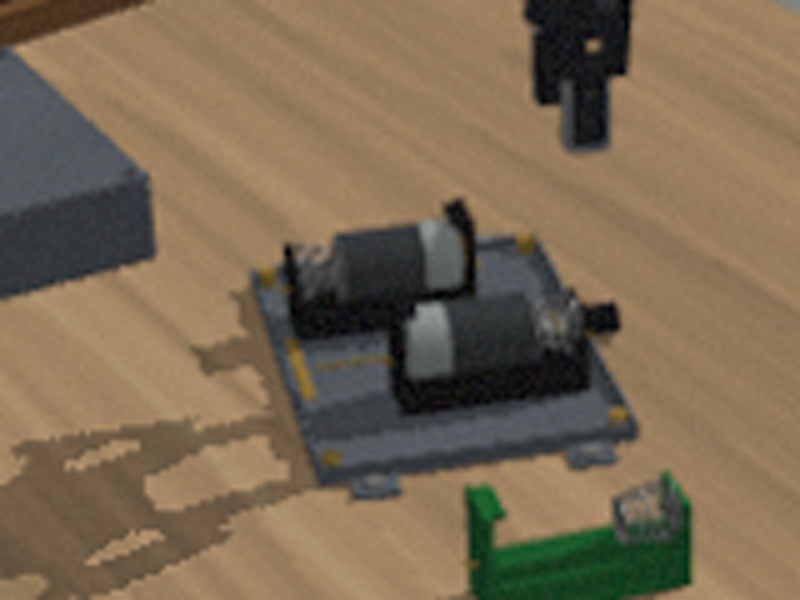

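```bash
python3 - <<'E'
from meas import *
from scipy.optimize import least_squares
f=np.load('pics/w16.npz');d=f['d'];p=f['p'];M=np.array(camera_model('wrist')['mount']);P=cloud('wrist',d,M)*1e3
# plate plane
A=np.vstack([P[90:240,338:355].reshape(-1,3),P[110:230,235:255].reshape(-1,3),P[80:220,472:485].reshape(-1,3)])
A=A[(A[:,1]>80)&(A[:,1]<160)]
for _ in range(4):
    c=A.mean(0);n=np.linalg.svd(A-c,full_matrices=False)[2][2];n*=np.sign(-n[1]);r=(A-c)@n;A=A[abs(r)<2]
print('plate n',n,len(A))
e1=np.array([0,0,1.])-n*n[2];e1/=np.linalg.norm(e1);e2=np.cross(n,e1)
W=np.stack([(P-c)@e1,(P-c)@e2,(P-c)@n],-1)
for nm,r in(('ours',(110,215,270,330)),('full',(92,188,402,465))):
    Q=W[r[0]:r[1],r[2]:r[3]].reshape(-1,3);v=d[r[0]:r[1],r[2]:r[3]].ravel()>0;Q=Q[v&(Q[:,2]>33)&(Q[:,2]<49.5)]
    x0=Q[:,0].mean()
    g=lambda a:np.hypot(Q[:,1]-a[0]-a[2]*(Q[:,0]-x0),Q[:,2]-a[1]-a[3]*(Q[:,0]-x0))-17
    a=least_squares(g,[np.median(Q[:,1]),31,0,0],loss='soft_l1',f_scale=.5).x
    print(nm,len(Q),'axis height above plate',a[1].round(2),'pitch',a[3].round(4),'yaw',a[2].round(4),'lat',a[0].round(2),'X',np.percentile(Q[:,0],[1,99]).round(1))
L=W[100:130,268:330].reshape(-1,3);L=L[(abs(L[:,2]-53)<2.5)]
print('lip X',np.percentile(L[:,0],[1,99]),'h',np.median(L[:,2]))
g=cv2.GaussianBlur(p.astype(np.float32).sum(2),(3,3),0)
for cc in (285,295,305,315):
    i=125+np.argmin(np.diff(g[125:170,cc]));print('band',cc,i,W[i,cc].round(1))
    j=205+np.argmax(abs(np.diff(g[205:228,cc])));print('  flat',j,W[j-2,cc].round(1))
E
```

```text
plate n [ 4.65564556e-04 -9.99963587e-01  8.52108397e-03] 6547
ours 4633 axis height above plate 30.7 pitch 0.0005 yaw -0.0022 lat 32.0 X [-30.7  22.9]
full 5128 axis height above plate 30.67 pitch 0.0014 yaw -0.0079 lat -52.26 X [-13.4  40. ]
lip X [20.92771139 31.69489863] h 52.947419411354446
band 285 151 [ 7.2 39.3 46. ]
  flat 220 [-33.4  40.3  45.6]
band 295 151 [ 7.2 33.2 47.4]
  flat 226 [-37.9  34.3  41.7]
band 305 151 [ 7.2 27.2 48. ]
  flat 218 [-32.   27.7  46.4]
band 315 151 [ 7.2 21.4 43.8]
  flat 220 [-33.9  21.5  42.3]
```

```bash
python3 - <<'E'
from h import *
p,d=snap('top','topf');cv2.imwrite('pics/topfc.png',cv2.resize(p[120:320,100:500,::-1],None,fx=2,fy=2))
print(state()['t']);print(hand_in())
E
```

```text
15.55
the job is handed in; nothing more can be done
None
```

View pics/topfc.png

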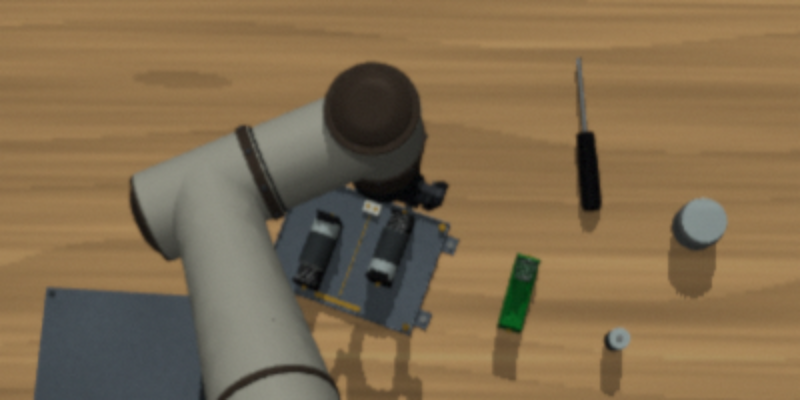

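The large cell is fitted in the empty holder, released, and handed in at about 15.5 s. I gripped it across the middle and tilted it nub-up. Then I pressed the flat end back against the spring, rolled the nub end down under the lip, let it forward onto the brass contact and opened the fingers.

**Last checks, after letting go and backing off:**
- **Height:** the cell's axis is 30.7 mm above the back plate. The cell already fixed in the other holder also measures 30.7 mm, so it is on the trough floor. It is level to within 0.001 rad.
- **Along the trough:** it is under the lip. The edge of the bright band sits 10.7 to 11.4 mm from the seat, against 10.75 expected if the nub is on the contact; the spread is about one pixel.
- **Bench:** in the last top view the tin, small cell, screwdriver, green look-alike and cover look unmoved by eye. The gripper is clear of the box.

**What disagreed:**
- My first lowering rested the cell's underside on the lip nose with about 6 N. I lifted 6 mm, pushed the cell back first and carried on.
- The wrist camera's reported calibration changed by up to about 3 mm between readings, so I placed the cell by measuring it and the holder in the same picture.
- The cell turned less than 1° in the grip during the press, and is level now.

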